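Weigh, tip and seal a tub of cheese chunks

TASK

Gather all the cheese chunks from the bench into the scoop pan on the scale so that they lie there weighed together, then lift the pan by its tab and tip it over the tub so that the chunks slide off the lip into the tub. Put the empty pan back on the scale's platform, slide the tub along the bench into the tray sealer, tab outwards, until it is fully home under the head, and then press the start button all the way down and let it go. Nothing may fall off the bench, and leave the other things on the bench where they stand.

Things in the scene. Friction and masses are not known exactly. Their poses are not given: they have to be found in the camera images.
- cheese1: chunk of hard cheese, a cream block of 36 x 30 x 26 mm (its x, y, z) with a thin brown rind on its -x face, about 40 g, waxy and slippery (friction about 0.35). Origin at the centre of the block. Four to six are present in a run (None if absent), scattered flat on the bench in front of the scale and of the sealer
- cheese2: another such chunk of cheese, the same in every way, origin at its centre; may be absent
- cheese3: another such chunk of cheese, the same in every way, origin at its centre; may be absent
- cheese4: another such chunk of cheese, the same in every way, origin at its centre; may be absent
- cheese5: another such chunk of cheese, the same in every way, origin at its centre; may be absent
- cheese6: another such chunk of cheese, the same in every way, origin at its centre; may be absent
- scale: white bench scale, fixed to the bench, base x = -80 to 100, y = -95 to 95 mm, 45 mm high, with a square steel platform 150 x 150 mm whose top is 60 mm above the bench, and a low display bar 75 mm high along its +x side (x = 100 to 130 mm). Origin on the bench under the middle of the platform; z up. Place and yaw vary
- pan: loose aluminium scoop pan standing on the scale, about 0.3 kg: flat floor 150 (x) x 165 (y) x 4 mm, 4 mm walls up to 34 mm above its underside on three sides, the -y side (lip) open. A grey upright grip tab stands outside the +y wall. Origin at the centre of the underside; z up. Chunks slide off its floor at a tilt of 15 to 25 degrees
- pan_lip (a point): middle of the pan's open lip, at pan x = 0, y = -82.5 mm, on top of the floor (z = 4 mm)
- pan_grip (a point): grip point on the pan's tab, at pan (0, 87.5, 64) mm. The tab is 60 mm wide (x), 10 mm thick (y, centred at y = 87.5 mm), its top 85 mm above the pan's underside; pinch it across its thickness from above
- tub: loose white plastic packing tub, open on top, about 0.3 kg, 200 (x) x 160 (y) x 65 mm high, walls and floor 4 mm, standing empty on the bench between scale and sealer. An upright grip tab stands outside its -x wall (towards the robot). Origin at the centre of its underside; z up
- tub_grip (a point): grip point on the tub's tab, at tub (-105, 0, 84) mm. The tab is 50 mm wide (y), 10 mm thick (x, centred at x = -105 mm), its top 105 mm above the bench; pinch it across its thickness from above
- sealer: metal tray sealer, fixed; place and yaw vary. A channel runs in along its +x (away from the robot) between guide rails 172 mm apart, 30 mm high, flared out to x = -27 mm, under a head whose underside is 95 mm and top 165 mm above the bench; the head spans x = 30 to 160, y = -140 to 140 mm. Origin on the bench in the middle of the mouth; z up
- sealer_stop (a point): middle of the channel's back stop at bench height, at sealer (135, 0, 0) mm. The tub goes in along the bench, far end (+x) first, tab left outside; fully home against the stop its origin lies at sealer x = 35 mm, y = 0 within 6 mm
- start (a joint): travel of the start button on top of the sealer's head: 0 released, 6 mm = 0.006 fully down; sprung, about 5 N presses it down, it comes back up by itself
- start_top (a point): centre of the top face of the start button (28 mm across, grey, in a black round housing 44 mm across), 187 mm above the bench when released, at sealer (75, 0) mm; press straight down
- tape: bystander: roll of packing tape lying flat, 90 mm across, 30 mm high, loose; origin at the centre of its underside
- labels: bystander: small roll of blank labels, 64 mm across, 40 mm high, loose; origin at the centre of its underside
- jar: bystander: glass jar, 70 mm across, 90 mm high, loose; origin at the centre of its underside
Mind the look-alikes: they are no part of the job. Leave any green or turquoise look-alike of the cheese3 alone.

How it is judged:
By the outcome, as a careful person would: the job done as asked, in the order asked, and still so for the second after the job is handed in, with the robot touching nothing.
Of cheese1, cheese2, cheese3, cheese4, cheese5, cheese6 only 4 to 6 are there at a start; the rules pass over those that are not, and their reading is None.
At some moment in a run one of cheese1, cheese2, cheese3, cheese4, cheese5, cheese6 may be knocked a few centimetres aside while the robot is not near it.
It also fails if it takes over 210 s, if anything falls off the work surface, if the arm or the gripper's body presses on something with over 40 N, if the wrist force passes 120 N, or if a joint passes its speed limit or range.

ROBOT

A 6-joint arm with a two-finger parallel gripper is mounted at the origin on the work surface. World frame = base frame: x ahead of the robot, y to its left, z up, the work surface at z = 0. Lengths are in mm, angles in rad, forces in N, time in s.
With the tool pointing down it reaches from about 375 to 900 mm from the base axis. Payload 3.1 kg.
Tool frame: the origin (TCP) lies between the finger pads; the fingertips stand 25 mm ahead of it and the grasp point (between the pads) lies 6 mm ahead of it; z points along the fingers, y is the line along which they close (so a half turn about z gives the same grasp; the last joint's range is limited). The gripper opens to 85 mm and grips with 20 to 120 N. Pads are 22 mm wide; open, the fingers measure 114 mm over their backs; the gripper's body (76 mm by 85 mm) begins 54 mm behind the grasp point. The pads swing forward as they close: fully open they stand 13 mm farther back than shut.
Start: joints at [-0.178, 0.527, 1.433, -0, 1.181, -0.178], TCP at [624.978, 0.034, 256.31] pointing down, gripper open.
Joint ranges: [-3.08, 3.08], [-0.75, 2.2], [0.22, 2.44], [-1.43, 4.57], [0, 2.65], [-2.85, 2.85]. Speed limits (rad/s): [2.79, 2.79, 3.14, 3.14, 3.14, 3.14].

INTERFACE

Orientations are given as a rotation vector (axis times angle).
In Python, from workcell import arm, optics gives the robot as it stands.
- The arm moves only by the tool jog_arm, never from a script. Its arguments are lists of equal length, an entry for each row: "travel": the shift along the tool's x, y, z scaled (see below), a list of three; "dr": the turn, a rotation vector about the tool's x, y, z scaled (see below), a list of three. In form: {"travel": [[tx, ty, tz], ...], "dr": [[rx, ry, rz], ...]}. A call has exactly 8 rows; each row shifts and turns the commanded pose from where the row before left it, along the tool's axes as they then stand; what a row does not reach is not made up. The controller multiplies each number of a shift by 0.08 m and each number of a turn by pi rad. A row lasts 1/10 s, in which the tool goes at most 50 mm and 8.59 degrees, less where a joint would pass 70% of its speed; a pose out of reach is approached as far as the arm can. A call with a number of a shift or a turn outside -1 to 1 is refused whole. A call with a gripper value outside its range is refused whole. "gripper" is the opening, from 0 (shut) to 1 (fully open), set as the call begins (left out, the last holds). The fingers move at their own pace and stop on an object; the grip force is fixed at half the most. Time passes only in rows, so rows that do not move let the fingers close, or fill a call up. It gives the time, the measured TCP pose, the force, the opening and the grip force at its end, in the units of the state.
- arm.state(): the state, without advancing time (a new reading comes with each control period).
- optics.snapshot(name): name is "scene" or "side" or "wrist"; returns the picture (384x512x3 uint8, red, green, blue); there is no depth.
- optics.camera_model(name): a dict with "camera_matrix" (3x3 intrinsics, pixels), "k1" (the pictures are not rectified: a ray, as slopes to the right and down, at radius r is drawn at 1 + k1 r^2 times it, then the intrinsics apply), "rvec" (rotation vector, rad) and "tvec" (3), from world to camera coordinates, as OpenCV has them; the wrist camera has in their place "mount" (4x4, takes a point from camera to tool coordinates, whose origin is the TCP and whose axes are the flange's). Camera axes: x right, y down, z forward; pixel columns grow to the right and rows downward; lengths in mm; the calibration is good to about 2 mm. A picture is of the moment at which its call begins: read the wrist's pose just before it. camera_model takes no time and is no camera call.
- arm.job_done(): hands the job in; it is judged then, once.
The state is a dict: "time": time; "joints": joint angles; "qvel": joint speeds; "joint_torque": joint torques, N m; "eef_pos": TCP position; "ee_rot": TCP orientation; "ft_force": force on the tool from outside, world axes, zero at the start; "moment": the same for the moment, N m; "gripper_width": opening from 0.0 (shut) to 1.0 (fully open); "grip_force": force on a finger pad.
Only numpy, scipy, OpenCV 4.12 (cv2) and the standard library are available. Lean on these libraries where they do the work, as an engineer would, in place of code of your own. Each camera call takes 0.05 s, during which the arm holds its last target. There are 200 camera calls.

## Working session

There is one attempt and no reset: what is moved stays moved. The work goes in short steps, Python scripts to look and compute and a tool call to move; the robot and the scene stay as the last step left them, time stands still between calls to the robot, and variables do not carry over. Pictures are saved under pics/ and viewed, at most 14 in all, crops included, and the job is handed in when it is done.

Besides the shell and the picture viewer there is one more tool, called by a JSON object that holds its "name" and its "arguments". jog_arm: Moves the arm, as the interface text tells. Shifts and turns lie within -1 to 1; 1 stands for 0.08 m of shift or pi rad of turn. Its arguments: {"type":"object","properties":{"travel":{"type":"array"},"dr":{"type":"array"},"gripper":{"type":"number"}},"required":["travel","dr"]}

```bash
mkdir -p pics; ls; python3 - <<'E'
from workcell import arm, optics
import cv2,json
for n in("scene","side"):
    im=optics.snapshot(n);cv2.imwrite(f"pics/{n}0.png",cv2.resize(im[:,:,::-1],(800,600),interpolation=cv2.INTER_CUBIC)); cv2.imwrite(f"pics/{n}0raw.png",im[:,:,::-1])
    print(n,optics.camera_model(n))
print(optics.camera_model("wrist"));print(arm.state())
E
```

```text
pics
scene {'camera_matrix': array([[412.08952267,   0.        , 253.33815514],
       [  0.        , 412.08952267, 199.03496304],
       [  0.        ,   0.        ,   1.        ]]), 'k1': -0.14048746044234003, 'rvec': array([ 2.37256407,  0.82935189, -0.25734456]), 'tvec': array([-413.99888102, -153.62978804, 1630.68903574])}
side {'camera_matrix': array([[372.33447205,   0.        , 250.69474644],
       [  0.        , 372.33447205, 194.59017642],
       [  0.        ,   0.        ,   1.        ]]), 'k1': -0.06528339731828968, 'rvec': array([ 1.03608663, -2.48977241,  0.92963508]), 'tvec': array([ 391.97030841,  356.8451859 , 1198.57105732])}
{'camera_matrix': array([[336.0691374 ,   0.        , 261.8143964 ],
       [  0.        , 336.0691374 , 196.27724139],
       [  0.        ,   0.        ,   1.        ]]), 'k1': -0.05759065428796645, 'mount': array([[ 3.47122317e-04, -9.64351615e-01, -2.64623963e-01,
         6.66931787e+01],
       [ 9.99999939e-01,  3.26882592e-04,  1.20520232e-04,
        -1.28065522e+00],
       [-2.97229133e-05, -2.64623989e-01,  9.64351670e-01,
        -1.16321149e+02],
       [ 0.00000000e+00,  0.00000000e+00,  0.00000000e+00,
         1.00000000e+00]])}
{'time': 0.1, 'joints': array([-1.78488367e-01,  5.28342307e-01,  1.43376731e+00,  1.46555480e-05,
        1.18139975e+00, -1.78492106e-01]), 'qvel': array([-0.00025103, -0.00099637, -0.00148206,  0.00024375,  0.00167832,
       -0.00010363]), 'joint_torque': array([ 4.33945943e-04, -4.43301880e+01, -1.78587180e+01, -2.04061280e-04,
        3.88642526e-03,  1.10165692e-05]), 'eef_pos': array([6.24410324e+02, 1.46860202e-01, 2.55452591e+02]), 'ee_rot': array([-2.22032444e+00, -2.22032036e+00,  1.69878659e-03]), 'ft_force': array([ 0.61841836,  0.73755741, -0.99229786]), 'moment': array([-0.03624544,  0.02074611,  0.03453385]), 'grip_force': 0.0, 'gripper_width': 0.9977183113083424}
```

View pics/scene0.png

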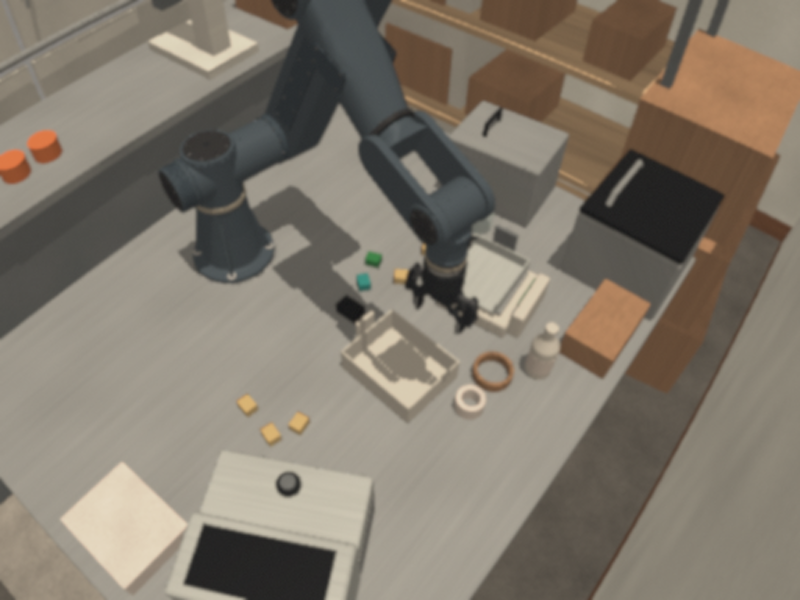

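View pics/side0.png

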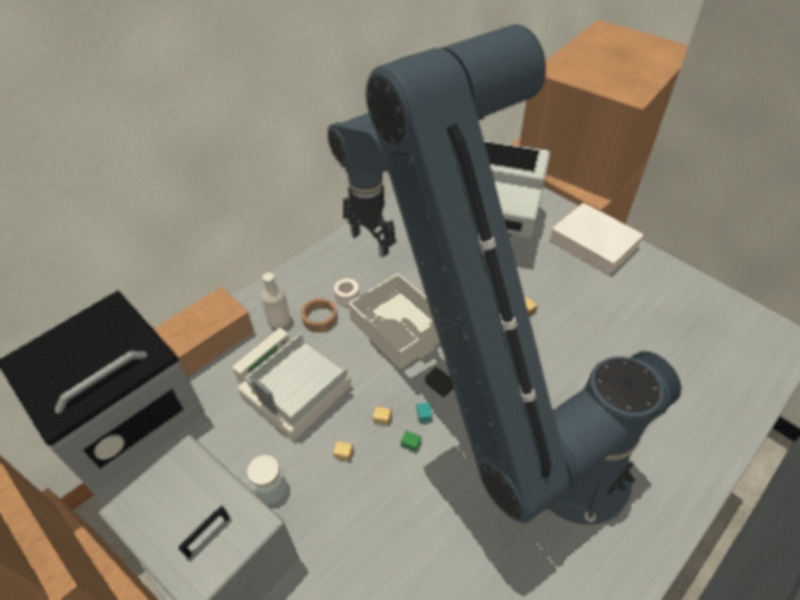

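The scene view shows five cream chunks: three by the sealer at about (247,404), (271,434) and (299,422), and two by the scale at about (401,276) and (423,247, partly hidden). There are also green and teal decoys, the tub at (400,365), the scale and pan at (495,280), and the sealer button at (288,483). The side view shows the two scale-side chunks at (381,415) and (342,451).

```bash
cat > h.py <<'E'
import numpy as np, cv2
from scipy.spatial.transform import Rotation as R
from workcell import arm, optics
def cam(n,st=None):
    m=optics.camera_model(n);K=m["camera_matrix"]
    if "rvec" in m:
        Rc=R.from_rotvec(m["rvec"]).as_matrix();t=np.array(m["tvec"])
    else:
        st=st or arm.state();T=np.eye(4);T[:3,:3]=R.from_rotvec(st["ee_rot"]).as_matrix();T[:3,3]=st["eef_pos"]
        W=np.linalg.inv(T@m["mount"]);Rc=W[:3,:3];t=W[:3,3]
    return K,np.array([m["k1"],0,0,0.]),Rc,t
def px2w(c,uv,z):
    K,d,Rc,t=c;uv=np.array(uv,float).reshape(-1,1,2)
    p=cv2.undistortPoints(uv,K,d)[:,0];r=np.c_[p,np.ones(len(p))]@Rc;o=-Rc.T@t
    return o+r*((np.broadcast_to(z,len(r))-o[2])/r[:,2])[:,None]
def proj(c,P):
    K,d,Rc,t=c;return cv2.projectPoints(np.array(P,float).reshape(-1,3),cv2.Rodrigues(Rc)[0],t,K,d)[0][:,0]
def v8(uv,s=1.5625,o=(0,0)): return (np.array(uv,float)+.5)/s-.5+np.array(o)
E
python3 - <<'E'
from h import *
np.set_printoptions(precision=1,suppress=True)
c=cam("scene");s=cam("side")
print("chunks",px2w(c,v8([(247,404),(271,434),(299,422),(401,275),(423,247)]),20),px2w(s,v8([(381,414),(342,450),(529,306)]),20))
print("button",px2w(c,v8([(288,480)]),187))
print("head front edge",px2w(c,v8([(222,453),(373,478)]),165))
print("tub rim",px2w(c,v8([(393,313),(459,362),(409,410),(342,352)]),65))
print("pan walls top", px2w(c,v8([(527,259)]),94), px2w(s,v8([(348,375),(296,335)]),94))
print("disp",px2w(c,v8([(537,273),(549,282)]),75),px2w(s,v8([(235,365),(285,332)]),75))
print("pan tab",px2w(c,v8([(497,228),(517,238)]),145))
print("decoys",px2w(c,v8([(373,258),(363,281)]),20))
print("black",px2w(c,v8([(350,305)]),10),px2w(s,v8([(438,381)]),10))
for n,C in(("scene",c),("side",s)):
    im=cv2.imread(f"pics/{n}0raw.png")
    x,y,w,h=(215,135,150,112) if n=="scene" else (140,160,150,150)
    cv2.imwrite(f"pics/{n}crop.png",cv2.resize(im[y:y+h,x:x+w],None,fx=4,fy=4,interpolation=cv2.INTER_CUBIC))
E
```

```text
chunks [[ 357.3 -293.4   20. ]
 [ 446.  -311.1   20. ]
 [ 471.7 -254.6   20. ]
 [ 391.3  191.1   20. ]
 [ 377.5  299.    20. ]] [[ 392.1  198.1   20. ]
 [ 387.2  317.1   20. ]
 [ 352.  -287.7   20. ]]
button [[ 605.2 -398.3  187. ]]
head front edge [[ 471.1 -431.5  165. ]
 [ 708.2 -298.4  165. ]]
tub rim [[ 468.5   61.5   65. ]
 [ 658.2   47.5   65. ]
 [ 645.2 -109.7   65. ]
 [ 448.4  -88.6   65. ]]
pan walls top [[628.3 366.5  94. ]] [[479.8 210.3  94. ]
 [648.  221.4  94. ]]
disp [[663.5 360.4  75. ]
 [699.7 354.5  75. ]] [[692.  366.1  75. ]
 [687.5 226.8  75. ]]
pan tab [[539.8 360.3 145. ]
 [593.2 362.7 145. ]]
decoys [[303.2 190.9  20. ]
 [331.7 118.5  20. ]]
black [[349.7  49.   10. ]] [[366.4  39.9  10. ]]
```

View pics/sidecrop.png

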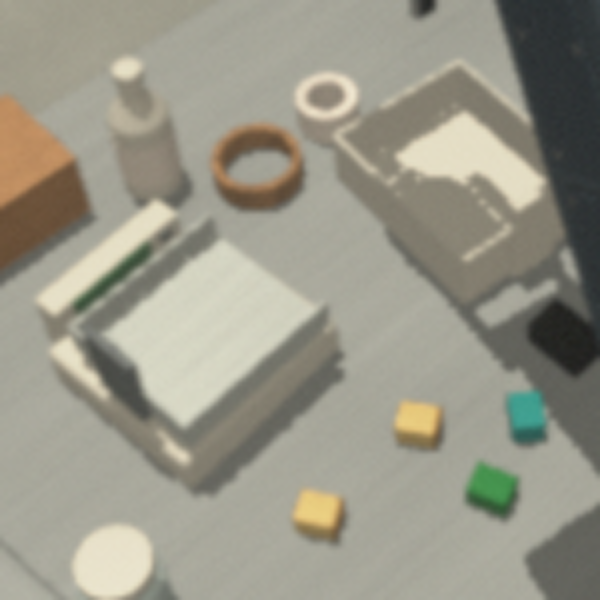

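```bash
python3 - <<'E'
from h import *
import json
st=arm.state();im=optics.snapshot("wrist");cv2.imwrite("pics/w0.png",cv2.resize(im[:,:,::-1],(800,600),interpolation=cv2.INTER_CUBIC))
json.dump({k:np.array(v).tolist() for k,v in st.items()},open("w0.json","w"))
E
```

{"name": "jog_arm", "arguments": {"travel": [[0.469,-0.211,-0.116],[0.469,-0.211,-0.116],[0.469,-0.211,-0.116],[0.469,-0.211,-0.116],[0.469,-0.211,-0.116],[0.469,-0.211,-0.116],[0.469,-0.211,-0.116],[0.469,-0.211,-0.116]], "dr": [[0,0,0],[0,0,0],[0,0,0],[0,0,0],[0,0,0],[0,0,0],[0,0,0],[0,0,0]]}}

```text
time: 0.95
eef_pos: [488.8, 301.5, 330.7]
ee_rot: [-2.221, -2.221, 0.001]
ft_force: [0.8, 0.3, -0.5]
gripper_width: 1.001
grip_force: 0.0
```

```bash
python3 - <<'E'
from h import *
import json
st=arm.state();im=optics.snapshot("wrist");cv2.imwrite("pics/w1.png",cv2.resize(im[:,:,::-1],(800,600),interpolation=cv2.INTER_CUBIC))
st2=arm.state();print(st["eef_pos"],st2["eef_pos"],abs(st["qvel"]).max())
json.dump({k:np.array(v).tolist() for k,v in st2.items()},open("w1.json","w"))
E
```

```text
[488.8050837  301.51250891 330.66873604] [486.33361628 307.28133885 332.48672435] 0.727619651039872
```

View pics/w0.png

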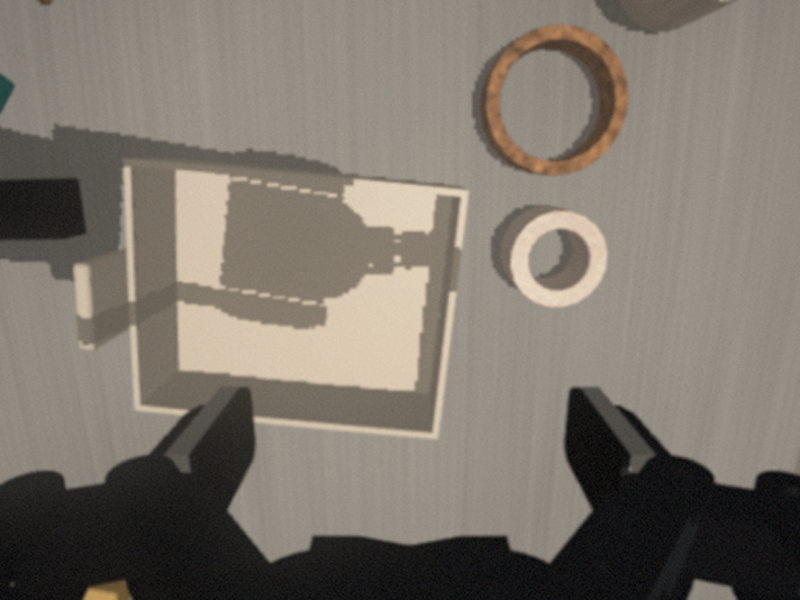

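View pics/w1.png

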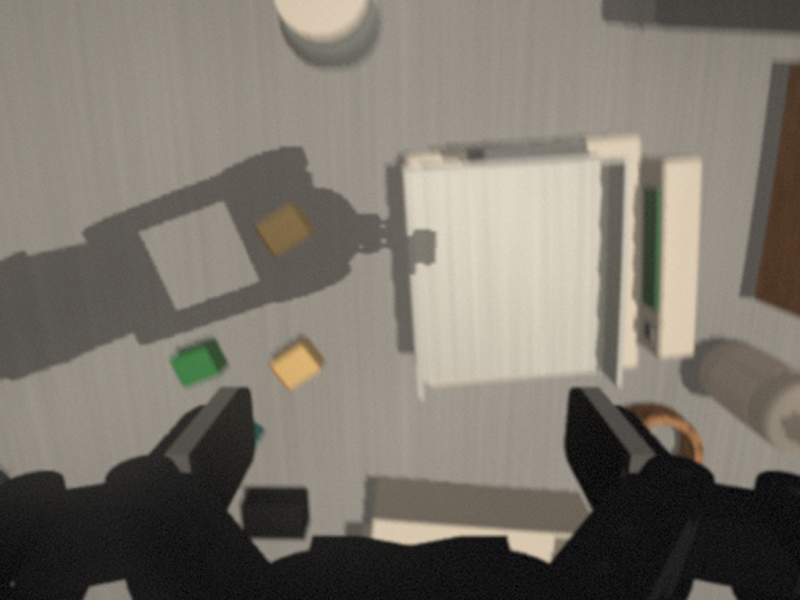

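The first wrist view shows the tub rim, with corners at (127,163), (467,190), (437,436) and (137,408), and its tab at (85,305). The second shows two chunks at (284,229) and (297,364), the pan at (410–620,160–395) and its tab top at (528,150).

```bash
cat >> h.py <<'E'
import json
W1=dict(eef_pos=np.array([488.8,301.5,330.7]),ee_rot=np.array([-2.221,-2.221,.001]))
def fit(c,obs,x0,model):
    "obs: list of (cam, uv, local pt); fits x,y,yaw"
    from scipy.optimize import least_squares
    def f(q):
        cs,sn=np.cos(q[2]),np.sin(q[2]);r=[]
        for C,uv,p in obs:
            P=[q[0]+cs*p[0]-sn*p[1],q[1]+sn*p[0]+cs*p[1],p[2]]
            r+=list(proj(C,P)[0]-uv)
        return np.array(r)
    s=least_squares(f,x0,loss="soft_l1");return s.x,f(s.x)
E
python3 - <<'E'
from h import *
np.set_printoptions(precision=2,suppress=True)
w0=json.load(open("w0.json"));a=cam("wrist",w0);b=cam("wrist",W1);sc=cam("scene")
o=[(a,v8(u),p) for u,p in [((126,162),(-100,80,65)),((467,190),(100,80,65)),((437,437),(100,-80,65)),((136,409),(-100,-80,65)),((83,264),(-105,25,105)),((87,347),(-105,-25,105))]]
print("tub",*fit(0,o,[555,-22,-.08],0))
o=[(b,v8(u),p) for u,p in [((404,170),(-75,82.5,94)),((421,400),(-75,-82.5,94)),((625,160),(75,82.5,94)),((621,387),(75,-82.5,94))]]
print("pan",*fit(0,o,[555,290,0],0))
o=[(b,v8(u),p) for u,p in [((700,157),(130,95,75)),((692,356),(130,-95,75)),((663,157),(100,95,75)),((659,353),(100,-95,75)),((640,136),(100,95,45))]]
print("scale",*fit(0,o,[555,290,0],0))
im=cv2.imread("pics/w1.png");k=[cv2.resize(im[y:y+80,x:x+80],(400,400),interpolation=cv2.INTER_CUBIC) for x,y in((245,190),(257,325))]
cv2.imwrite("pics/c1.png",np.hstack(k))
E
```

```text
tub [551.23 -17.5   -0.1 ] [-0.56 -3.15  3.07 -0.18  2.03  1.42 -0.19  0.74 -1.64 -0.63 -0.28  3.04]
pan [563.44 286.68   0.07] [-0.67  0.04 -1.6   0.88  4.07 -2.54  0.48  0.81]
scale [570.25 282.58   0.12] [  0.79 -16.92   2.01  18.24  -2.74 -14.12  -0.97  23.03   0.24   0.58]
```

View pics/c1.png

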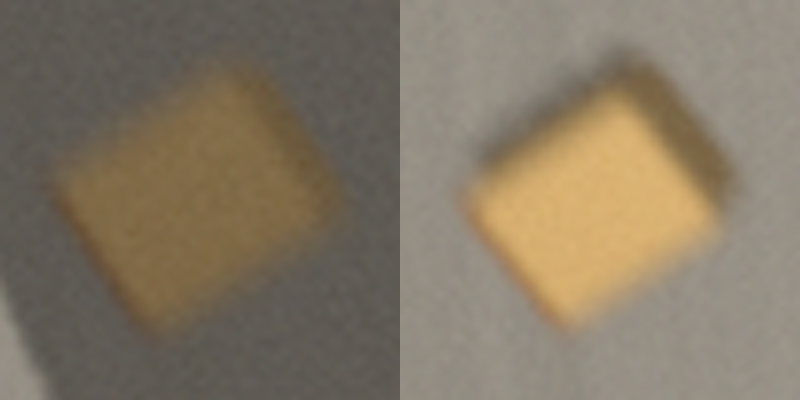

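```bash
cat >> h.py <<'E'
R0=np.array([[0,1,0],[1,0,0],[0,0,-1.]])
def rot(yaw,tilt=0):  # deg; tool y (closing) at world angle yaw; tilt: then turn about world-horizontal axis = Rz(yaw)*x
    return R.from_euler("z",yaw,degrees=True)*R.from_rotvec(np.array([1,0,0])*0) *R.from_matrix(R0) if tilt==0 else R.from_rotvec(np.radians(tilt)*np.array([np.cos(np.radians(yaw-90)),np.sin(np.radians(yaw-90)),0]))*R.from_euler("z",yaw,degrees=True)*R.from_matrix(R0)
def plan(wps,start=None):
    """wps: (x,y,z,yaw[,tilt],n); prints 8-row calls"""
    st=arm.state();p=np.array(st["eef_pos"]);q=R.from_rotvec(st["ee_rot"])
    if start: p=np.array(start[:3],float);q=rot(start[3])
    T=[];D=[];mx=0;ma=0
    for w in wps:
        n=w[-1];tl=w[4] if len(w)==6 else 0;P=np.array(w[:3],float);Q=rot(w[3],tl);p0,q0=p,q
        rv=(Q*q0.inv()).as_rotvec()
        for i in range(1,n+1):
            # trapezoid-ish easing
            a=.5-.5*np.cos(np.pi*i/n) if n>2 else i/n
            a=.5*a+.5*i/n
            pn=p0+a*(P-p0);qn=R.from_rotvec(a*rv)*q0
            t=q.inv().apply(pn-p);d=(q.inv()*qn).as_rotvec()
            mx=max(mx,np.linalg.norm(t));ma=max(ma,np.degrees(np.linalg.norm(d)))
            T.append(t/80);D.append(d/np.pi);p,q=pn,qn
    while len(T)%8: T.append(np.zeros(3));D.append(np.zeros(3))
    print("max mm %.1f deg %.2f"%(mx,ma), "OVER" if mx>49 or ma>8.5 else "")
    f=lambda A:"["+", ".join("["+", ".join(("%.3f"%v).rstrip("0").rstrip(".").replace("-0.000","0") or "0" for v in r)+"]" for r in A)+"]"
    f=lambda A:json.dumps([[ (0 if abs(v)<.0005 else round(float(v),3)) for v in r] for r in A])
    for i in range(0,len(T),8): print("T",f(T[i:i+8]));print("D",f(D[i:i+8]))
E
python3 - <<'E'
from h import *
np.set_printoptions(precision=1,suppress=True)
b=cam("wrist",W1)
print(px2w(b,v8([(296.2,367),(282,231)]),26), px2w(b,v8(np.array([(65,195),(168,330),(322,225),(228,90)])/5+[257,325]),26))
c=px2w(b,v8([(296.2,367)]),26)[0]
print(arm.state()["eef_pos"])
plan([(c[0],c[1],100,33,8),(c[0],c[1],29,33,8)])
E
```

```text
[[389.8 199.   26. ]
 [384.9 315.9  26. ]] [[367.3 201.6  26. ]
 [383.5 176.4  26. ]
 [411.5 196.3  26. ]
 [396.6 220.8  26. ]]
[486.3 307.3 332.5]
max mm 43.3 deg 5.18 
T [[-0.111, -0.099, 0.236], [-0.153, -0.149, 0.338], [-0.175, -0.195, 0.416], [-0.174, -0.23, 0.459], [-0.152, -0.244, 0.459], [-0.117, -0.233, 0.417], [-0.079, -0.197, 0.339], [-0.046, -0.141, 0.237]]
D [[0, 0, -0.015], [0, 0, -0.021], [0, 0, -0.026], [0, 0, -0.029], [0, 0, -0.029], [0, 0, -0.026], [0, 0, -0.021], [0, 0, -0.015]]
T [[0, 0, 0.072], [0, 0, 0.104], [0, 0, 0.127], [0, 0, 0.14], [0, 0, 0.14], [0, 0, 0.127], [0, 0, 0.104], [0, 0, 0.072]]
D [[0, 0, 0], [0, 0, 0], [0, 0, 0], [0, 0, 0], [0, 0, 0], [0, 0, 0], [0, 0, 0], [0, 0, 0]]
```

```bash
python3 - <<'E'
from h import *
plan([(390,198.5,100,33,8)],start=(490,300.2,330.5,0))
E
```

```text
max mm 42.9 deg 5.22 
T [[-0.104, -0.102, 0.235], [-0.141, -0.153, 0.336], [-0.161, -0.199, 0.414], [-0.159, -0.233, 0.456], [-0.137, -0.247, 0.456], [-0.103, -0.234, 0.414], [-0.068, -0.197, 0.336], [-0.038, -0.14, 0.235]]
D [[0, 0, -0.015], [0, 0, -0.021], [0, 0, -0.026], [0, 0, -0.029], [0, 0, -0.029], [0, 0, -0.026], [0, 0, -0.021], [0, 0, -0.015]]
```

{"name": "jog_arm", "arguments": {"travel": [[-0.104,-0.102,0.235],[-0.141,-0.153,0.336],[-0.161,-0.199,0.414],[-0.159,-0.233,0.456],[-0.137,-0.247,0.456],[-0.103,-0.234,0.414],[-0.068,-0.197,0.336],[-0.038,-0.14,0.235]], "dr": [[0,0,-0.015],[0,0,-0.021],[0,0,-0.026],[0,0,-0.029],[0,0,-0.029],[0,0,-0.026],[0,0,-0.021],[0,0,-0.015]]}}

```text
time: 1.8
eef_pos: [387.9, 197.6, 98.5]
ee_rot: [-1.501, -2.757, 0.003]
ft_force: [0.3, -0.4, 0.4]
gripper_width: 0.998
grip_force: 0.0
```

{"name": "jog_arm", "arguments": {"travel": [[0,0,0.1],[0,0,0.14],[0,0,0.16],[0,0,0.16],[0,0,0.14],[0,0,0.11],[0,0,0.08],[0,0,0]], "dr": [[0,0,0],[0,0,0],[0,0,0],[0,0,0],[0,0,0],[0,0,0],[0,0,0],[0,0,0]]}}

```text
time: 2.6
eef_pos: [389.7, 198.6, 28.2]
ee_rot: [-1.505, -2.757, 0.001]
ft_force: [-1.1, 0.1, -0.5]
gripper_width: 1.002
grip_force: 0.0
```

{"name": "jog_arm", "arguments": {"travel": [[0,0,0],[0,0,0],[0,0,0],[0,0,0],[0,0,0],[0,0,0],[0,0,0],[0,0,0]], "dr": [[0,0,0],[0,0,0],[0,0,0],[0,0,0],[0,0,0],[0,0,0],[0,0,0],[0,0,0]], "gripper": 0}}

```text
time: 3.4
eef_pos: [389.9, 198.7, 29.4]
ee_rot: [1.504, 2.757, 0.001]
ft_force: [0.5, -0.2, 5.7]
gripper_width: 0.41
grip_force: 60.2
```

```bash
python3 - <<'E'
from h import *
plan([(390,198.5,165,33,5),(533,317,165,3,7),(533,317,97,3,4)],start=(390,198.5,28.8,33))
# next chunk: from slot after raise
print("next");plan([(533,317,165,3,3),(384.9,315.9,110,33,6),(384.9,315.9,31,33,7)],start=(533,317,97,3))
E
```

```text
max mm 34.7 deg 5.48 
T [[0, 0, -0.252], [0, 0, -0.383], [0, 0, -0.433], [0, 0, -0.383], [0, 0, -0.252], [0.026, 0.222, 0], [0.054, 0.322, 0], [0.095, 0.387, 0]]
D [[0, 0, 0], [0, 0, 0], [0, 0, 0], [0, 0, 0], [0, 0, 0], [0, 0, 0.016], [0, 0, 0.023], [0, 0, 0.029]]
T [[0.137, 0.401, 0], [0.165, 0.363, 0], [0.161, 0.284, 0], [0.124, 0.186, 0], [0, 0, 0.168], [0, 0, 0.257], [0, 0, 0.257], [0, 0, 0.168]]
D [[0, 0, 0.03], [0, 0, 0.029], [0, 0, 0.023], [0, 0, 0.016], [0, 0, 0], [0, 0, 0], [0, 0, 0], [0, 0, 0]]
next
max mm 32.9 deg 6.25 
T [[0, 0, -0.248], [0, 0, -0.354], [0, 0, -0.248], [0.01, -0.216, 0.08], [0.034, -0.322, 0.12], [0.076, -0.378, 0.143], [0.116, -0.368, 0.143], [0.131, -0.296, 0.12]]
D [[0, 0, 0], [0, 0, 0], [0, 0, 0], [0, 0, -0.019], [0, 0, -0.029], [0, 0, -0.035], [0, 0, -0.035], [0, 0, -0.029]]
T [[0.105, -0.189, 0.08], [0, 0, 0.095], [0, 0, 0.139], [0, 0, 0.17], [0, 0, 0.18], [0, 0, 0.17], [0, 0, 0.139], [0, 0, 0.095]]
D [[0, 0, -0.019], [0, 0, 0], [0, 0, 0], [0, 0, 0], [0, 0, 0], [0, 0, 0], [0, 0, 0], [0, 0, 0]]
```

{"name": "jog_arm", "arguments": {"travel": [[0,0,-0.252],[0,0,-0.383],[0,0,-0.433],[0,0,-0.383],[0,0,-0.252],[0.026,0.222,0],[0.054,0.322,0],[0.095,0.387,0]], "dr": [[0,0,0],[0,0,0],[0,0,0],[0,0,0],[0,0,0],[0,0,0.016],[0,0,0.023],[0,0,0.029]]}}

```text
time: 4.2
eef_pos: [447.9, 246.9, 165.4]
ee_rot: [-1.795, -2.578, 0.001]
ft_force: [0.3, 0.2, -0.8]
gripper_width: 0.41
grip_force: 60.0
```

{"name": "jog_arm", "arguments": {"travel": [[0.137,0.401,0],[0.165,0.363,0],[0.161,0.284,0],[0.124,0.186,0],[0,0,0.168],[0,0,0.257],[0,0,0.257],[0,0,0.168]], "dr": [[0,0,0.03],[0,0,0.029],[0,0,0.023],[0,0,0.016],[0,0,0],[0,0,0],[0,0,0],[0,0,0]]}}

```text
time: 5.0
eef_pos: [530.4, 315.3, 94.4]
ee_rot: [-2.162, -2.276, 0.008]
ft_force: [-0.2, -0.6, -0.8]
gripper_width: 0.407
grip_force: 59.9
```

{"name": "jog_arm", "arguments": {"travel": [[0,0,0],[0,0,0],[0,0,0],[0,0,0],[0,0,0],[0,0,0],[0,0,0],[0,0,0]], "dr": [[0,0,0],[0,0,0],[0,0,0],[0,0,0],[0,0,0],[0,0,0],[0,0,0],[0,0,0]], "gripper": 0.55}}

```text
time: 5.8
eef_pos: [533.1, 316.7, 97.2]
ee_rot: [2.165, 2.277, 0.0]
ft_force: [1.2, -0.4, 0.7]
gripper_width: 0.551
grip_force: 0.0
```

{"name": "jog_arm", "arguments": {"travel": [[0,0,-0.248],[0,0,-0.354],[0,0,-0.248],[0.01,-0.216,0.08],[0.034,-0.322,0.12],[0.076,-0.378,0.143],[0.116,-0.368,0.143],[0.131,-0.296,0.12]], "dr": [[0,0,0],[0,0,0],[0,0,0],[0,0,-0.019],[0,0,-0.029],[0,0,-0.035],[0,0,-0.035],[0,0,-0.029]]}}

```text
time: 6.6
eef_pos: [400.4, 315.8, 116.2]
ee_rot: [-1.58, -2.714, 0.001]
ft_force: [0.2, -0.5, 0.2]
gripper_width: 0.551
grip_force: 0.0
```

```bash
python3 - <<'E'
from h import *
st=arm.state();im=optics.snapshot("wrist");s2=optics.snapshot("side")
cv2.imwrite("pics/w2.png",cv2.resize(np.hstack([im[:,:,::-1],s2[100:,100:350][:,:,::-1].copy() if 0 else s2[0:384,100:356,::-1]]),(800,400),interpolation=cv2.INTER_AREA))
print(st["eef_pos"])
E
```

```text
[400.39143886 315.75349661 116.19296702]
```

View pics/w2.png

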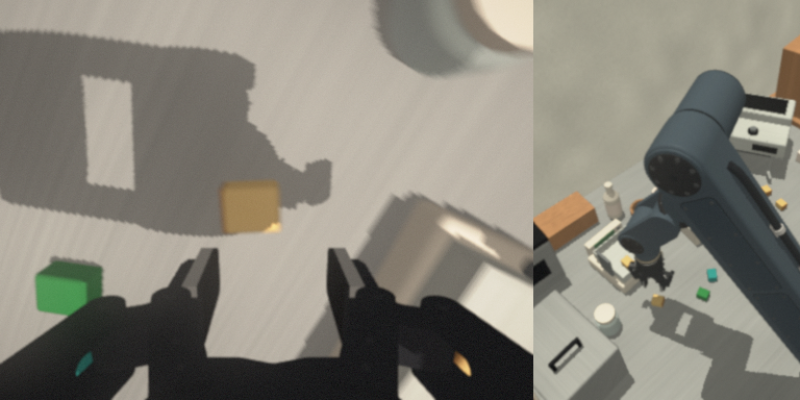

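Chunk 4 lies in the pan. Chunk 5 sits below at about (249,208), square to the gripper.

```bash
python3 - <<'E'
from h import *
st=dict(eef_pos=np.array([400.39,315.75,116.19]),ee_rot=np.array([-1.58,-2.714,.001]))
print(px2w(cam("wrist",st),v8([(248,208)],1.0417),26))
E
```

```text
[[381.87086354 315.00357354  26.        ]]
```

```bash
python3 - <<'E'
from h import *
plan([(384.9,315.9,165,33,5),(591,317,165,3,7),(591,317,97,3,4)],start=(384.9,315.9,31,33))
# survey sealer side
print("next");plan([(591,317,165,3,3),(470,-20,300,0,10),(420,-230,320,0,11)],start=(591,317,97,3))
E
```

```text
max mm 37.7 deg 5.48 
T [[0, 0, -0.247], [0, 0, -0.377], [0, 0, -0.426], [0, 0, -0.377], [0, 0, -0.247], [-0.134, 0.209, 0], [-0.18, 0.315, 0], [-0.191, 0.399, 0]]
D [[0, 0, 0], [0, 0, 0], [0, 0, 0], [0, 0, 0], [0, 0, 0], [0, 0, 0.016], [0, 0, 0.023], [0, 0, 0.029]]
T [[-0.164, 0.441, 0], [-0.114, 0.427, 0], [-0.062, 0.357, 0], [-0.024, 0.247, 0], [0, 0, 0.168], [0, 0, 0.257], [0, 0, 0.257], [0, 0, 0.168]]
D [[0, 0, 0.03], [0, 0, 0.029], [0, 0, 0.023], [0, 0, 0.016], [0, 0, 0], [0, 0, 0], [0, 0, 0], [0, 0, 0]]
next
max mm 48.7 deg 0.38 
T [[0, 0, -0.248], [0, 0, -0.354], [0, 0, -0.248], [-0.257, -0.108, -0.105], [-0.353, -0.147, -0.144], [-0.436, -0.179, -0.178], [-0.497, -0.201, -0.202], [-0.529, -0.21, -0.215]]
D [[0, 0, 0], [0, 0, 0], [0, 0, 0], [0, 0, 0.001], [0, 0, 0.001], [0, 0, 0.002], [0, 0, 0.002], [0, 0, 0.002]]
T [[-0.531, -0.206, -0.215], [-0.501, -0.191, -0.202], [-0.441, -0.165, -0.178], [-0.359, -0.132, -0.144], [-0.262, -0.095, -0.105], [-0.146, -0.035, -0.014], [-0.197, -0.047, -0.019], [-0.242, -0.058, -0.023]]
D [[0, 0, 0.002], [0, 0, 0.002], [0, 0, 0.002], [0, 0, 0.001], [0, 0, 0.001], [0, 0, 0], [0, 0, 0], [0, 0, 0]]
T [[-0.276, -0.066, -0.026], [-0.299, -0.071, -0.028], [-0.306, -0.073, -0.029], [-0.299, -0.071, -0.028], [-0.276, -0.066, -0.026], [-0.242, -0.058, -0.023], [-0.197, -0.047, -0.019], [-0.146, -0.035, -0.014]]
D [[0, 0, 0], [0, 0, 0], [0, 0, 0], [0, 0, 0], [0, 0, 0], [0, 0, 0], [0, 0, 0], [0, 0, 0]]
```

{"name": "jog_arm", "arguments": {"travel": [[0.105,-0.189,0.08],[0,0,0.095],[0,0,0.139],[0,0,0.17],[0,0,0.18],[0,0,0.17],[0,0,0.139],[0,0,0.095]], "dr": [[0,0,-0.019],[0,0,0],[0,0,0],[0,0,0],[0,0,0],[0,0,0],[0,0,0],[0,0,0]], "gripper": 1}}

```text
time: 7.5
eef_pos: [385.9, 315.9, 29.8]
ee_rot: [1.507, 2.757, -0.0]
ft_force: [-0.5, -0.3, -0.6]
gripper_width: 1.0
grip_force: 0.0
```

{"name": "jog_arm", "arguments": {"travel": [[0,0,0],[0,0,0],[0,0,0],[0,0,0],[0,0,0],[0,0,0],[0,0,0],[0,0,0]], "dr": [[0,0,0],[0,0,0],[0,0,0],[0,0,0],[0,0,0],[0,0,0],[0,0,0],[0,0,0]], "gripper": 0}}

```text
time: 8.3
eef_pos: [385.5, 316.3, 31.9]
ee_rot: [1.504, 2.757, 0.002]
ft_force: [-0.5, -0.2, 6.3]
gripper_width: 0.408
grip_force: 61.2
```

{"name": "jog_arm", "arguments": {"travel": [[0,0,-0.247],[0,0,-0.377],[0,0,-0.426],[0,0,-0.377],[0,0,-0.247],[-0.134,0.209,0],[-0.18,0.315,0],[-0.191,0.399,0]], "dr": [[0,0,0],[0,0,0],[0,0,0],[0,0,0],[0,0,0],[0,0,0.016],[0,0,0.023],[0,0,0.029]]}}

```text
time: 9.1
eef_pos: [468.6, 316.1, 165.3]
ee_rot: [-1.793, -2.579, 0.002]
ft_force: [-0.3, 0.1, -0.1]
gripper_width: 0.407
grip_force: 60.5
```

{"name": "jog_arm", "arguments": {"travel": [[-0.164,0.441,0],[-0.114,0.427,0],[-0.062,0.357,0],[-0.024,0.247,0],[0,0,0.168],[0,0,0.257],[0,0,0.257],[0,0,0.168]], "dr": [[0,0,0.03],[0,0,0.029],[0,0,0.023],[0,0,0.016],[0,0,0],[0,0,0],[0,0,0],[0,0,0]]}}

```text
time: 9.9
eef_pos: [587.9, 316.0, 94.7]
ee_rot: [-2.161, -2.276, 0.008]
ft_force: [-4.4, -2.9, 40.7]
gripper_width: 0.406
grip_force: 68.3
```

{"name": "jog_arm", "arguments": {"travel": [[0,0,0],[0,0,0],[0,0,0],[0,0,0],[0,0,0],[0,0,0],[0,0,0],[0,0,0]], "dr": [[0,0,0],[0,0,0],[0,0,0],[0,0,0],[0,0,0],[0,0,0],[0,0,0],[0,0,0]], "gripper": 0.55}}

```text
time: 10.7
eef_pos: [591.2, 316.4, 97.1]
ee_rot: [2.165, 2.276, 0.0]
ft_force: [-0.3, 1.0, 1.1]
gripper_width: 0.555
grip_force: 0.0
```

{"name": "jog_arm", "arguments": {"travel": [[0,0,-0.248],[0,0,-0.354],[0,0,-0.248],[-0.257,-0.108,-0.105],[-0.353,-0.147,-0.144],[-0.436,-0.179,-0.178],[-0.497,-0.201,-0.202],[-0.529,-0.21,-0.215]], "dr": [[0,0,0],[0,0,0],[0,0,0],[0,0,0.001],[0,0,0.001],[0,0,0.002],[0,0,0.002],[0,0,0.002]]}}

```text
time: 11.5
eef_pos: [529.6, 147.0, 233.0]
ee_rot: [2.192, 2.25, 0.0]
ft_force: [0.7, 0.1, 1.1]
gripper_width: 0.554
grip_force: 0.0
```

{"name": "jog_arm", "arguments": {"travel": [[-0.531,-0.206,-0.215],[-0.501,-0.191,-0.202],[-0.441,-0.165,-0.178],[-0.359,-0.132,-0.144],[-0.262,-0.095,-0.105],[-0.146,-0.035,-0.014],[-0.197,-0.047,-0.019],[-0.242,-0.058,-0.023]], "dr": [[0,0,0.002],[0,0,0.002],[0,0,0.002],[0,0,0.001],[0,0,0.001],[0,0,0],[0,0,0],[0,0,0]], "gripper": 1}}

```text
time: 12.3
eef_pos: [458.3, -67.1, 304.3]
ee_rot: [-2.22, -2.222, -0.001]
ft_force: [0.6, 0.1, -0.7]
gripper_width: 1.006
grip_force: 0.0
```

{"name": "jog_arm", "arguments": {"travel": [[-0.276,-0.066,-0.026],[-0.299,-0.071,-0.028],[-0.306,-0.073,-0.029],[-0.299,-0.071,-0.028],[-0.276,-0.066,-0.026],[-0.242,-0.058,-0.023],[-0.197,-0.047,-0.019],[-0.146,-0.035,-0.014]], "dr": [[0,0,0],[0,0,0],[0,0,0],[0,0,0],[0,0,0],[0,0,0],[0,0,0],[0,0,0]]}}

```text
time: 13.1
eef_pos: [419.5, -231.1, 319.6]
ee_rot: [-2.221, -2.221, -0.0]
ft_force: [-0.1, 0.4, -0.5]
gripper_width: 0.998
grip_force: 0.0
```

```bash
python3 - <<'E'
from h import *
optics.snapshot("side");optics.snapshot("side");sd=optics.snapshot("side")
st=arm.state();im=optics.snapshot("wrist")
cv2.imwrite("pics/w3raw.png",im[:,:,::-1]);cv2.imwrite("pics/side3.png",sd[:,:,::-1])
cv2.imwrite("pics/w3.png",cv2.resize(im[:,:,::-1],(800,600),interpolation=cv2.INTER_CUBIC))
json.dump({k:np.array(v).tolist() for k,v in st.items()},open("w3.json","w"));print(st["eef_pos"],st["ee_rot"],abs(st["qvel"]).max())
E
```

```text
[ 419.622815   -230.48314128  319.68242269] [-2.22190613e+00 -2.22007168e+00 -7.02868392e-04] 0.020259001920225873
```

View pics/w3.png

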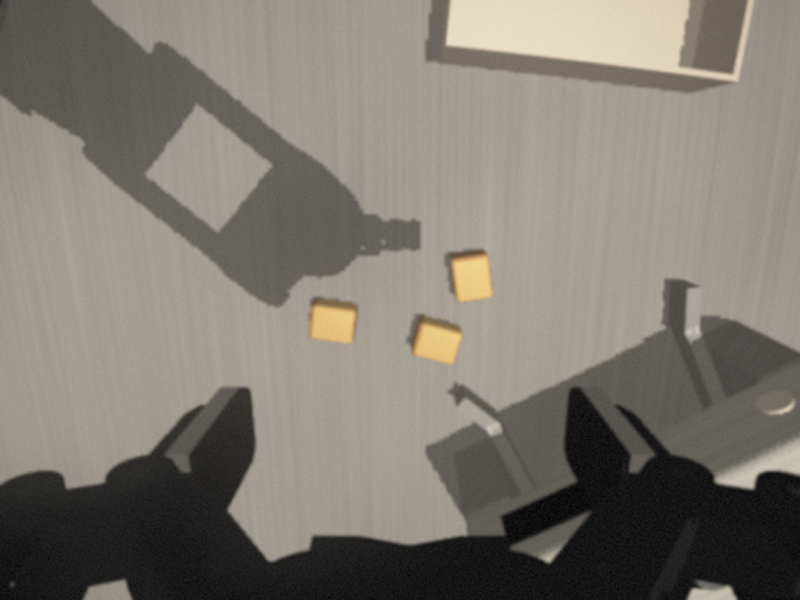

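The three sealer-side chunks show at A (333,322), B (437,341) and C (471,277). The rail ends of the sealer are at (490,428) and (690,330).

```bash
python3 - <<'E'
from h import *
np.set_printoptions(precision=1,suppress=True)
c=cam("wrist",json.load(open("w3.json")))
Q={"A":[(315,303),(357,307),(351,343),(310,337)],"B":[(424,319),(461,331),(453,362),(414,350)],"C":[(452,259),(486,255),(492,298),(458,300)]}
P={}
for k,v in Q.items():
    p=px2w(c,v8(v),26);P[k]=p.mean(0);e=[p[1]-p[0],p[2]-p[1],p[2]-p[3]]
    print(k,P[k][:2],[np.linalg.norm(x) for x in e],np.degrees(np.arctan2(e[0][1]+e[2][1],e[0][0]+e[2][0])))
print("rails",px2w(c,v8([(490,428),(690,330)]),30))
C,B,A=P["C"],P["B"],P["A"]
print("toC");plan([(C[0],C[1],110,7,8),(C[0],C[1],30,7,8)],start=(420,-230.2,320,0))
print("carry");plan([(C[0],C[1],165,7,5),(535,277,165,3,20),(535,277,99,3,7)],start=(C[0],C[1],30,7))
print("toB");plan([(535,277,165,3,4),(B[0],B[1],110,-18,20),(B[0],B[1],30,-18,8)],start=(535,277,99,3))
E
```

```text
A [ 356.1 -289.3] [np.float64(34.129458585987074), np.float64(31.364855148720878), np.float64(34.105530187441396)] -7.220404541193396
B [ 441.9 -304.9] [np.float64(32.12614566198414), np.float64(27.80900775958991), np.float64(34.26239349529198)] -18.393722341235517
C [ 468.4 -252.3] [np.float64(27.003261381670324), np.float64(35.57952606743287), np.float64(27.484188042688665)] 5.139126795430959
rails [[ 487.6 -382.9   30. ]
 [ 650.  -294.8   30. ]]
toC
max mm 34.3 deg 1.11 
T [[-0.023, 0.049, 0.214], [-0.033, 0.07, 0.306], [-0.042, 0.086, 0.377], [-0.048, 0.094, 0.415], [-0.049, 0.093, 0.415], [-0.046, 0.083, 0.377], [-0.039, 0.067, 0.306], [-0.028, 0.046, 0.214]]
D [[0, 0, -0.003], [0, 0, -0.005], [0, 0, -0.006], [0, 0, -0.006], [0, 0, -0.006], [0, 0, -0.006], [0, 0, -0.005], [0, 0, -0.003]]
T [[0, 0, 0.082], [0, 0, 0.117], [0, 0, 0.144], [0, 0, 0.158], [0, 0, 0.158], [0, 0, 0.144], [0, 0, 0.117], [0, 0, 0.082]]
D [[0, 0, 0], [0, 0, 0], [0, 0, 0], [0, 0, 0], [0, 0, 0], [0, 0, 0], [0, 0, 0], [0, 0, 0]]
carry
max mm 34.4 deg 0.26 
T [[0, 0, -0.249], [0, 0, -0.38], [0, 0, -0.429], [0, 
[... 1408 characters left out ...]
-0.472, -0.013, 0.044], [-0.465, -0.002, 0.043]]
D [[0, 0, 0.006], [0, 0, 0.006], [0, 0, 0.007], [0, 0, 0.007], [0, 0, 0.007], [0, 0, 0.007], [0, 0, 0.007], [0, 0, 0.007]]
T [[-0.451, 0.009, 0.042], [-0.43, 0.018, 0.04], [-0.403, 0.025, 0.038], [-0.371, 0.031, 0.035], [-0.333, 0.034, 0.031], [-0.293, 0.035, 0.028], [-0.249, 0.033, 0.023], [-0.205, 0.03, 0.019]]
D [[0, 0, 0.007], [0, 0, 0.007], [0, 0, 0.006], [0, 0, 0.006], [0, 0, 0.005], [0, 0, 0.005], [0, 0, 0.004], [0, 0, 0.003]]
T [[0, 0, 0.082], [0, 0, 0.117], [0, 0, 0.144], [0, 0, 0.158], [0, 0, 0.158], [0, 0, 0.144], [0, 0, 0.117], [0, 0, 0.082]]
D [[0, 0, 0], [0, 0, 0], [0, 0, 0], [0, 0, 0], [0, 0, 0], [0, 0, 0], [0, 0, 0], [0, 0, 0]]
```

{"name": "jog_arm", "arguments": {"travel": [[-0.023,0.049,0.214],[-0.033,0.07,0.306],[-0.042,0.086,0.377],[-0.048,0.094,0.415],[-0.049,0.093,0.415],[-0.046,0.083,0.377],[-0.039,0.067,0.306],[-0.028,0.046,0.214]], "dr": [[0,0,-0.003],[0,0,-0.005],[0,0,-0.006],[0,0,-0.006],[0,0,-0.006],[0,0,-0.006],[0,0,-0.005],[0,0,-0.003]]}}

```text
time: 14.1
eef_pos: [468.0, -251.0, 108.1]
ee_rot: [-2.074, -2.356, -0.0]
ft_force: [-0.7, -0.4, 0.2]
gripper_width: 1.0
grip_force: 0.0
```

{"name": "jog_arm", "arguments": {"travel": [[0,0,0.082],[0,0,0.117],[0,0,0.144],[0,0,0.158],[0,0,0.158],[0,0,0.144],[0,0,0.117],[0,0,0.082]], "dr": [[0,0,0],[0,0,0],[0,0,0],[0,0,0],[0,0,0],[0,0,0],[0,0,0],[0,0,0]]}}

```text
time: 14.9
eef_pos: [467.6, -252.4, 28.9]
ee_rot: [-2.077, -2.356, 0.0]
ft_force: [-0.1, 0.0, 0.1]
gripper_width: 0.996
grip_force: 0.0
```

{"name": "jog_arm", "arguments": {"travel": [[0,0,0],[0,0,0],[0,0,0],[0,0,0],[0,0,0],[0,0,0],[0,0,0],[0,0,0]], "dr": [[0,0,0],[0,0,0],[0,0,0],[0,0,0],[0,0,0],[0,0,0],[0,0,0],[0,0,0]], "gripper": 0}}

```text
time: 15.7
eef_pos: [468.3, -252.8, 30.6]
ee_rot: [2.077, 2.355, 0.0]
ft_force: [-0.2, -0.4, 5.7]
gripper_width: 0.337
grip_force: 60.7
```

{"name": "jog_arm", "arguments": {"travel": [[0,0,-0.249],[0,0,-0.38],[0,0,-0.429],[0,0,-0.38],[0,0,-0.249],[0.182,0.046,0],[0.221,0.055,0],[0.259,0.064,0]], "dr": [[0,0,0],[0,0,0],[0,0,0],[0,0,0],[0,0,0],[0,0,0.001],[0,0,0.001],[0,0,0.001]]}}

```text
time: 16.5
eef_pos: [473.7, -196.7, 163.8]
ee_rot: [-2.089, -2.344, 0.0]
ft_force: [0.6, 1.0, -0.7]
gripper_width: 0.336
grip_force: 60.1
```

Gripped across the 30 mm side, so I'll carry it to the pan.

{"name": "jog_arm", "arguments": {"travel": [[0.295,0.072,0],[0.327,0.079,0],[0.356,0.085,0],[0.38,0.089,0],[0.398,0.091,0],[0.411,0.092,0],[0.417,0.092,0],[0.418,0.09,0]], "dr": [[0,0,0.001],[0,0,0.001],[0,0,0.001],[0,0,0.001],[0,0,0.001],[0,0,0.001],[0,0,0.001],[0,0,0.001]]}}

```text
time: 17.3
eef_pos: [502.7, 48.6, 163.3]
ee_rot: [-2.116, -2.318, 0.003]
ft_force: [0.2, 0.0, -1.0]
gripper_width: 0.336
grip_force: 60.1
```

{"name": "jog_arm", "arguments": {"travel": [[0.412,0.087,0],[0.4,0.083,0],[0.382,0.077,0],[0.359,0.071,0],[0.33,0.064,0],[0.298,0.057,0],[0.262,0.049,0],[0.224,0.041,0]], "dr": [[0,0,0.001],[0,0,0.001],[0,0,0.001],[0,0,0.001],[0,0,0.001],[0,0,0.001],[0,0,0.001],[0,0,0.001]]}}

```text
time: 18.1
eef_pos: [527.2, 264.1, 162.9]
ee_rot: [-2.144, -2.293, 0.005]
ft_force: [0.3, -0.2, -0.8]
gripper_width: 0.338
grip_force: 60.1
```

{"name": "jog_arm", "arguments": {"travel": [[0.184,0.033,0],[0,0,0.079],[0,0,0.116],[0,0,0.142],[0,0,0.151],[0,0,0.142],[0,0,0.116],[0,0,0.079]], "dr": [[0,0,0.001],[0,0,0],[0,0,0],[0,0,0],[0,0,0],[0,0,0],[0,0,0],[0,0,0]]}}

```text
time: 18.9
eef_pos: [530.5, 276.8, 97.6]
ee_rot: [-2.151, -2.289, 0.002]
ft_force: [0.2, 0.3, 0.2]
gripper_width: 0.335
grip_force: 60.1
```

{"name": "jog_arm", "arguments": {"travel": [[0,0,0],[0,0,0],[0,0,0],[0,0,0],[0,0,0],[0,0,0],[0,0,0],[0,0,0]], "dr": [[0,0,0],[0,0,0],[0,0,0],[0,0,0],[0,0,0],[0,0,0],[0,0,0],[0,0,0]], "gripper": 0.5}}

```text
time: 19.7
eef_pos: [530.8, 277.3, 98.9]
ee_rot: [2.15, 2.29, 0.0]
ft_force: [0.5, -0.5, -0.2]
gripper_width: 0.5
grip_force: 0.0
```

{"name": "jog_arm", "arguments": {"travel": [[0,0,-0.164],[0,0,-0.249],[0,0,-0.249],[0,0,-0.164],[-0.202,-0.043,0.019],[-0.247,-0.05,0.023],[-0.29,-0.055,0.028],[-0.33,-0.058,0.031]], "dr": [[0,0,0],[0,0,0],[0,0,0],[0,0,0],[0,0,0.003],[0,0,0.004],[0,0,0.005],[0,0,0.005]]}}

```text
time: 20.5
eef_pos: [516.9, 189.5, 156.2]
ee_rot: [-2.211, -2.231, 0.002]
ft_force: [0.2, -0.4, 0.1]
gripper_width: 0.497
grip_force: 0.0
```

{"name": "jog_arm", "arguments": {"travel": [[-0.367,-0.058,0.035],[-0.4,-0.056,0.038],[-0.428,-0.051,0.04],[-0.449,-0.044,0.042],[-0.464,-0.035,0.043],[-0.472,-0.024,0.044],[-0.472,-0.013,0.044],[-0.465,-0.002,0.043]], "dr": [[0,0,0.006],[0,0,0.006],[0,0,0.007],[0,0,0.007],[0,0,0.007],[0,0,0.007],[0,0,0.007],[0,0,0.007]], "gripper": 1}}

```text
time: 21.3
eef_pos: [475.1, -90.3, 129.9]
ee_rot: [-2.392, -2.033, 0.002]
ft_force: [0.2, -0.1, -0.9]
gripper_width: 0.997
grip_force: 0.0
```

{"name": "jog_arm", "arguments": {"travel": [[-0.451,0.009,0.042],[-0.43,0.018,0.04],[-0.403,0.025,0.038],[-0.371,0.031,0.035],[-0.333,0.034,0.031],[-0.293,0.035,0.028],[-0.249,0.033,0.023],[-0.205,0.03,0.019]], "dr": [[0,0,0.007],[0,0,0.007],[0,0,0.006],[0,0,0.006],[0,0,0.005],[0,0,0.005],[0,0,0.004],[0,0,0.003]]}}

```text
time: 22.1
eef_pos: [444.5, -307.2, 109.3]
ee_rot: [-2.525, -1.867, 0.001]
ft_force: [-0.2, 0.4, -0.4]
gripper_width: 1.001
grip_force: 0.0
```

```bash
python3 - <<'E'
from h import *
np.set_printoptions(precision=1,suppress=True)
st=arm.state();im=optics.snapshot("wrist");sd=optics.snapshot("side")
cv2.imwrite("pics/w4raw.png",im[:,:,::-1]);cv2.imwrite("pics/side4.png",sd[:,:,::-1])
def blobs(im,c,z=20,amin=60):
    h=cv2.cvtColor(im,cv2.COLOR_RGB2HSV);m=cv2.inRange(h,(10,90,70),(25,255,255))
    n,l,s,ce=cv2.connectedComponentsWithStats(m)
    for i in range(1,n):
        if s[i,4]>amin: print(s[i,4],ce[i],px2w(c,[ce[i]],z)[0])
print(st["eef_pos"],st["ft_force"]);print("wrist");blobs(im,cam("wrist",st),amin=300);print("side");blobs(sd,cam("side"),z=85,amin=20)
B=(441.9,-304.9);A=(356.1,-289.3)
print("carryB");plan([(*B,165,-18,5),(592,277,165,3,20),(592,277,99,3,7)],start=(*B,30,-18))
print("toA");plan([(592,277,165,3,4),(*A,110,-7,20),(*A,30,-7,8)],start=(592,277,99,3))
E
```

```text
[ 444.5 -307.2  109.3] [-0.2  0.4 -0.4]
wrist
2800 [259. 213.] [ 441.2 -307.4   20. ]
3074 [129.2 225.7] [ 357. -291.   20.]
side
5213 [398.1  79.7] [  587.1 -1113.4    85. ]
1900 [131.  210.6] [822.1 360.6  85. ]
222 [203.7 200.8] [666.7 139.7  85. ]
41 [339.8 196.4] [ 319.  -235.2   85. ]
105 [185.4 228.5] [613.6 267.8  85. ]
204 [194.3 248.5] [525.8 297.7  85. ]
5220 [ 35.4 350.6] [577.2 845.4  85. ]
carryB
max mm 38.5 deg 1.35 
T [[0, 0, -0.249], [0, 0, -0.38], [0, 0, -0.429], [0, 0, -0.38], [0, 0, -0.249], [0.211, -0.013, 0], [0.256, -0.013, 0], [0.3, -0.012, 0]]
D [[0, 0, 0], [0, 0, 0], [0, 0, 0], [0, 0, 0], [0, 0, 0], [0, 0, -0.003], [0, 0, -0.004], [0, 0, -0.005]]
T [[0.342, -0.008, 0], [0.379, -0.003, 0], [0.412, 0.005, 0], [0.439, 0.014, 0], [0.459, 0.024, 0], [0.473, 0.035, 0], [0.479, 0.047, 0], [0.478, 0.058, 0]]
D [[0, 0, -0.005], [0, 0, -0.006], [0, 0, -0.006], [0, 0, -0.007], [0, 0, -0.007], [0, 0, -0.007], [0, 0, -0.007], [0, 0, -0.007]]
T [[0.469, 0.069, 0], [0.454, 0.077, 0], [0.431, 0.083, 0], [0.403, 0.087, 0], [0.369, 0.087, 0], [0.331, 0.085, 0], [0.29, 0.079, 
[... 835 characters left out ...]
-0.173, 0.044], [-0.455, -0.165, 0.043]]
D [[0, 0, 0.003], [0, 0, 0.003], [0, 0, 0.003], [0, 0, 0.003], [0, 0, 0.004], [0, 0, 0.004], [0, 0, 0.004], [0, 0, 0.004]]
T [[-0.443, -0.156, 0.042], [-0.424, -0.144, 0.04], [-0.4, -0.131, 0.038], [-0.369, -0.117, 0.035], [-0.333, -0.103, 0.031], [-0.294, -0.088, 0.028], [-0.251, -0.073, 0.023], [-0.207, -0.059, 0.019]]
D [[0, 0, 0.003], [0, 0, 0.003], [0, 0, 0.003], [0, 0, 0.003], [0, 0, 0.003], [0, 0, 0.002], [0, 0, 0.002], [0, 0, 0.002]]
T [[0, 0, 0.082], [0, 0, 0.117], [0, 0, 0.144], [0, 0, 0.158], [0, 0, 0.158], [0, 0, 0.144], [0, 0, 0.117], [0, 0, 0.082]]
D [[0, 0, 0], [0, 0, 0], [0, 0, 0], [0, 0, 0], [0, 0, 0], [0, 0, 0], [0, 0, 0], [0, 0, 0]]
```

{"name": "jog_arm", "arguments": {"travel": [[0,0,0.082],[0,0,0.117],[0,0,0.144],[0,0,0.158],[0,0,0.158],[0,0,0.144],[0,0,0.117],[0,0,0.082]], "dr": [[0,0,0],[0,0,0],[0,0,0],[0,0,0],[0,0,0],[0,0,0],[0,0,0],[0,0,0]]}}

```text
time: 23.0
eef_pos: [446.0, -305.7, 28.7]
ee_rot: [-2.523, -1.87, 0.0]
ft_force: [0.0, -0.1, 0.3]
gripper_width: 0.997
grip_force: 0.0
```

{"name": "jog_arm", "arguments": {"travel": [[0,0,0],[0,0,0],[0,0,0],[0,0,0],[0,0,0],[0,0,0],[0,0,0],[0,0,0]], "dr": [[0,0,0],[0,0,0],[0,0,0],[0,0,0],[0,0,0],[0,0,0],[0,0,0],[0,0,0]], "gripper": 0}}

```text
time: 23.8
eef_pos: [446.6, -306.4, 30.7]
ee_rot: [2.523, 1.87, 0.0]
ft_force: [-0.4, 1.0, 6.3]
gripper_width: 0.408
grip_force: 61.5
```

{"name": "jog_arm", "arguments": {"travel": [[0,0,-0.249],[0,0,-0.38],[0,0,-0.429],[0,0,-0.38],[0,0,-0.249],[0.211,-0.013,0],[0.256,-0.013,0],[0.3,-0.012,0]], "dr": [[0,0,0],[0,0,0],[0,0,0],[0,0,0],[0,0,0],[0,0,-0.003],[0,0,-0.004],[0,0,-0.005]]}}

```text
time: 24.6
eef_pos: [459.8, -244.5, 163.8]
ee_rot: [-2.487, -1.916, 0.0]
ft_force: [0.1, -0.5, -0.6]
gripper_width: 0.41
grip_force: 60.8
```

{"name": "jog_arm", "arguments": {"travel": [[0.342,-0.008,0],[0.379,-0.003,0],[0.412,0.005,0],[0.439,0.014,0],[0.459,0.024,0],[0.473,0.035,0],[0.479,0.047,0],[0.478,0.058,0]], "dr": [[0,0,-0.005],[0,0,-0.006],[0,0,-0.006],[0,0,-0.007],[0,0,-0.007],[0,0,-0.007],[0,0,-0.007],[0,0,-0.007]]}}

```text
time: 25.4
eef_pos: [523.6, 26.4, 163.2]
ee_rot: [-2.32, -2.114, 0.003]
ft_force: [0.7, 0.4, -1.1]
gripper_width: 0.403
grip_force: 60.8
```

{"name": "jog_arm", "arguments": {"travel": [[0.469,0.069,0],[0.454,0.077,0],[0.431,0.083,0],[0.403,0.087,0],[0.369,0.087,0],[0.331,0.085,0],[0.29,0.079,0],[0.246,0.071,0]], "dr": [[0,0,-0.007],[0,0,-0.007],[0,0,-0.007],[0,0,-0.006],[0,0,-0.006],[0,0,-0.005],[0,0,-0.005],[0,0,-0.004]]}}

```text
time: 26.2
eef_pos: [581.5, 263.8, 162.6]
ee_rot: [-2.157, -2.281, 0.005]
ft_force: [-0.8, -0.8, 0.1]
gripper_width: 0.407
grip_force: 60.8
```

{"name": "jog_arm", "arguments": {"travel": [[0.202,0.061,0],[0,0,0.079],[0,0,0.116],[0,0,0.142],[0,0,0.151],[0,0,0.142],[0,0,0.116],[0,0,0.079]], "dr": [[0,0,-0.003],[0,0,0],[0,0,0],[0,0,0],[0,0,0],[0,0,0],[0,0,0],[0,0,0]]}}

```text
time: 27.0
eef_pos: [594.2, 281.7, 113.2]
ee_rot: [2.147, 2.283, 0.031]
ft_force: [-20.7, 3.7, 83.7]
gripper_width: 0.405
grip_force: 93.8
```

Contact force is high, so the chunk landed on something. I'll back off and look.

{"name": "jog_arm", "arguments": {"travel": [[0,0,-0.3],[0,0,-0.3],[0,0,-0.2],[-0.5,-0.2,-0.2],[-0.5,-0.2,-0.3],[-0.4,-0.2,-0.3],[-0.2,0,-0.2],[0,0,0]], "dr": [[0,0,0],[0,0,0],[0,0,0],[0,0,0],[0,0,0],[0,0,0],[0,0,0],[0,0,0]]}}

```text
time: 27.8
eef_pos: [548.9, 144.7, 244.7]
ee_rot: [2.153, 2.283, 0.005]
ft_force: [0.1, 0.2, -0.2]
gripper_width: 0.405
grip_force: 74.0
```

```bash
python3 - <<'E'
from h import *
st=arm.state();im=optics.snapshot("wrist");s2=optics.snapshot("side")
cv2.imwrite("pics/w5raw.png",im[:,:,::-1])
a=cv2.resize(im[:300,:,::-1],(800,469),interpolation=cv2.INTER_CUBIC)
cv2.imwrite("pics/w5.png",a);cv2.imwrite("pics/side5.png",s2[:,:,::-1])
json.dump({k:np.array(v).tolist() for k,v in st.items()},open("w5.json","w"));print(st["eef_pos"],st["ee_rot"],st["gripper_width"],st["ft_force"])
E
```

```text
[548.86931657 144.67019069 244.72906392] [2.15289162 2.28312341 0.00456121] 0.4050209941759358 [ 0.07866152  0.2197928  -0.18588327]
```

View pics/w5.png

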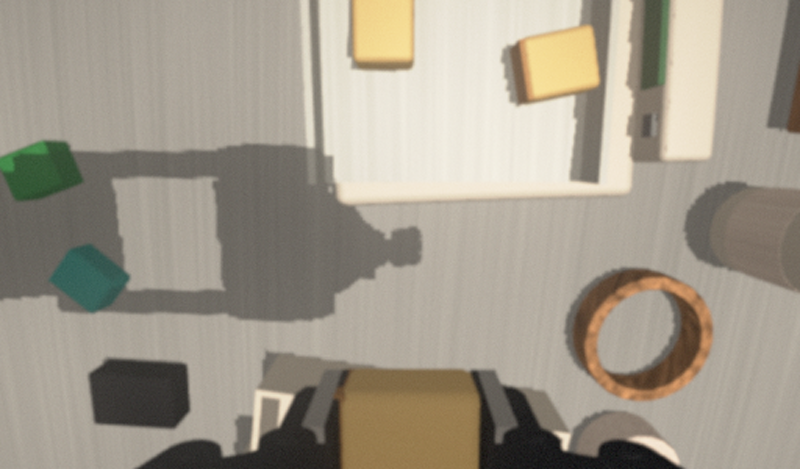

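The pan now shows one chunk at (383,30). Another, slid to (558,65), lay under my target. The lip edge runs from (340,197) to (628,188).

```bash
python3 - <<'E'
from h import *
np.set_printoptions(precision=1,suppress=True)
c=cam("wrist",json.load(open("w5.json")))
print(px2w(c,v8([(383,62),(560,62),(545,102),(598,82)]),90),px2w(c,v8([(336,200),(630,190)]),64),px2w(c,v8([(305,20),(318,180),(599,182)]),94))
E
```

```text
[[528.9 257.9  90. ]
 [614.1 263.6  90. ]
 [608.9 244.7  90. ]
 [633.9 255.9  90. ]] [[504.9 189.2  64. ]
 [668.8 204.9  64. ]] [[491.9 273.8  94. ]
 [499.5 200.7  94. ]
 [639.7 208.4  94. ]]
```

```bash
python3 - <<'E'
from h import *
plan([(573,303,170,-84.5,15),(573,303,101,-84.5,9)])
print("toA");A=(357,-290);plan([(573,303,165,-84.5,4),(440,-130,165,-40,16),(*A,110,-7,10),(*A,30,-7,10)],start=(573,303,101,-84.5))
E
```

```text
max mm 14.9 deg 7.53 
T [[0.075, 0.017, 0.035], [0.097, 0.016, 0.045], [0.117, 0.01, 0.054], [0.135, -0.001, 0.062], [0.149, -0.016, 0.069], [0.156, -0.036, 0.074], [0.157, -0.057, 0.077], [0.15, -0.078, 0.078]]
D [[0, 0, 0.019], [0, 0, 0.024], [0, 0, 0.029], [0, 0, 0.033], [0, 0, 0.037], [0, 0, 0.04], [0, 0, 0.041], [0, 0, 0.042]]
T [[0.137, -0.096, 0.077], [0.118, -0.108, 0.073], [0.097, -0.114, 0.069], [0.075, -0.112, 0.062], [0.055, -0.104, 0.054], [0.037, -0.09, 0.045], [0.024, -0.073, 0.035], [0, 0, 0.061]]
D [[0, 0, 0.041], [0, 0, 0.04], [0, 0, 0.037], [0, 0, 0.033], [0, 0, 0.029], [0, 0, 0.024], [0, 0, 0.019], [0, 0, 0]]
T [[0, 0, 0.085], [0, 0, 0.105], [0, 0, 0.118], [0, 0, 0.123], [0, 0, 0.118], [0, 0, 0.105], [0, 0, 0.085], [0, 0, 0.061]]
D [[0, 0, 0], [0, 0, 0], [0, 0, 0], [0, 0, 0], [0, 0, 0], [0, 0, 0], [0, 0, 0], [0, 0, 0]]
toA
max mm 36.2 deg 4.20 
T [[0, 0, -0.159], [0, 0, -0.241], [0, 0, -0.241], [0, 0, -0.159], [-0.078, 0.188, 0], [-0.105, 0.235, 0], [-0.136, 0.276, 0], [-0.169, 0.31, 0]]
D [[0, 0, 0], [0, 0, 0], [0, 0, 0], [0, 0, 0], [0, 0, -0.009], [0, 0, -0.011]
[... 442 characters left out ...]
, 0.059], [-0.235, 0.032, 0.072], [-0.269, 0.02, 0.082]]
D [[0, 0, -0.015], [0, 0, -0.013], [0, 0, -0.011], [0, 0, -0.009], [0, 0, -0.011], [0, 0, -0.016], [0, 0, -0.019], [0, 0, -0.022]]
T [[-0.287, 0.001, 0.087], [-0.286, -0.02, 0.087], [-0.267, -0.038, 0.082], [-0.232, -0.05, 0.072], [-0.186, -0.052, 0.059], [-0.133, -0.044, 0.043], [0, 0, 0.062], [0, 0, 0.086]]
D [[0, 0, -0.023], [0, 0, -0.023], [0, 0, -0.022], [0, 0, -0.019], [0, 0, -0.016], [0, 0, -0.011], [0, 0, 0], [0, 0, 0]]
T [[0, 0, 0.105], [0, 0, 0.12], [0, 0, 0.127], [0, 0, 0.127], [0, 0, 0.12], [0, 0, 0.105], [0, 0, 0.086], [0, 0, 0.062]]
D [[0, 0, 0], [0, 0, 0], [0, 0, 0], [0, 0, 0], [0, 0, 0], [0, 0, 0], [0, 0, 0], [0, 0, 0]]
```

{"name": "jog_arm", "arguments": {"travel": [[0.075,0.017,0.035],[0.097,0.016,0.045],[0.117,0.01,0.054],[0.135,-0.001,0.062],[0.149,-0.016,0.069],[0.156,-0.036,0.074],[0.157,-0.057,0.077],[0.15,-0.078,0.078]], "dr": [[0,0,0.019],[0,0,0.024],[0,0,0.029],[0,0,0.033],[0,0,0.037],[0,0,0.04],[0,0,0.041],[0,0,0.042]]}}

```text
time: 28.7
eef_pos: [560.3, 233.6, 201.0]
ee_rot: [-2.895, -1.219, 0.005]
ft_force: [0.2, -0.8, -0.6]
gripper_width: 0.406
grip_force: 74.0
```

{"name": "jog_arm", "arguments": {"travel": [[0.137,-0.096,0.077],[0.118,-0.108,0.073],[0.097,-0.114,0.069],[0.075,-0.112,0.062],[0.055,-0.104,0.054],[0.037,-0.09,0.045],[0.024,-0.073,0.035],[0,0,0.061]], "dr": [[0,0,0.041],[0,0,0.04],[0,0,0.037],[0,0,0.033],[0,0,0.029],[0,0,0.024],[0,0,0.019],[0,0,0]]}}

```text
time: 29.5
eef_pos: [571.7, 305.2, 163.2]
ee_rot: [3.137, 0.161, -0.003]
ft_force: [0.2, -0.4, -0.6]
gripper_width: 0.401
grip_force: 74.0
```

{"name": "jog_arm", "arguments": {"travel": [[0,0,0.085],[0,0,0.105],[0,0,0.118],[0,0,0.123],[0,0,0.05],[0,0,0.05],[0,0,0.05],[0,0,0.05]], "dr": [[0,0,0],[0,0,0],[0,0,0],[0,0,0],[0,0,0],[0,0,0],[0,0,0],[0,0,0]]}}

```text
time: 30.3
eef_pos: [572.9, 303.5, 114.8]
ee_rot: [-3.137, -0.158, -0.001]
ft_force: [-0.2, -0.3, -0.9]
gripper_width: 0.407
grip_force: 74.0
```

{"name": "jog_arm", "arguments": {"travel": [[0,0,0.03],[0,0,0.03],[0,0,0.03],[0,0,0.03],[0,0,0.03],[0,0,0.01],[0,0,0],[0,0,0]], "dr": [[0,0,0],[0,0,0],[0,0,0],[0,0,0],[0,0,0],[0,0,0],[0,0,0],[0,0,0]]}}

```text
time: 31.1
eef_pos: [572.6, 303.5, 102.0]
ee_rot: [-3.138, -0.158, -0.0]
ft_force: [-0.4, 0.5, 0.2]
gripper_width: 0.409
grip_force: 74.0
```

{"name": "jog_arm", "arguments": {"travel": [[0,0,0],[0,0,0],[0,0,0],[0,0,0],[0,0,0],[0,0,0],[0,0,0],[0,0,0]], "dr": [[0,0,0],[0,0,0],[0,0,0],[0,0,0],[0,0,0],[0,0,0],[0,0,0],[0,0,0]], "gripper": 0.53}}

```text
time: 31.9
eef_pos: [572.6, 303.4, 102.0]
ee_rot: [3.138, 0.158, -0.0]
ft_force: [0.3, 0.7, -0.5]
gripper_width: 0.528
grip_force: 0.0
```

{"name": "jog_arm", "arguments": {"travel": [[0,0,-0.159],[0,0,-0.241],[0,0,-0.241],[0,0,-0.159],[-0.078,0.188,0],[-0.105,0.235,0],[-0.136,0.276,0],[-0.169,0.31,0]], "dr": [[0,0,0],[0,0,0],[0,0,0],[0,0,0],[0,0,-0.009],[0,0,-0.011],[0,0,-0.013],[0,0,-0.015]]}}

```text
time: 32.7
eef_pos: [546.6, 217.3, 166.7]
ee_rot: [-3.116, -0.398, -0.002]
ft_force: [-0.3, -0.5, 0.8]
gripper_width: 0.526
grip_force: 0.0
```

{"name": "jog_arm", "arguments": {"travel": [[-0.204,0.334,0],[-0.239,0.348,0],[-0.271,0.35,0],[-0.299,0.341,0],[-0.319,0.321,0],[-0.331,0.294,0],[-0.332,0.26,0],[-0.321,0.224,0]], "dr": [[0,0,-0.017],[0,0,-0.018],[0,0,-0.019],[0,0,-0.02],[0,0,-0.02],[0,0,-0.019],[0,0,-0.018],[0,0,-0.017]], "gripper": 1}}

```text
time: 33.5
eef_pos: [466.0, -45.3, 166.7]
ee_rot: [2.94, 1.104, 0.001]
ft_force: [-0.2, -0.5, 0.2]
gripper_width: 0.992
grip_force: 0.0
```

{"name": "jog_arm", "arguments": {"travel": [[-0.3,0.186,0],[-0.269,0.149,0],[-0.23,0.115,0],[-0.186,0.085,0],[-0.137,0.031,0.043],[-0.189,0.035,0.059],[-0.235,0.032,0.072],[-0.269,0.02,0.082]], "dr": [[0,0,-0.015],[0,0,-0.013],[0,0,-0.011],[0,0,-0.009],[0,0,-0.011],[0,0,-0.016],[0,0,-0.019],[0,0,-0.022]]}}

```text
time: 34.3
eef_pos: [408.5, -189.7, 146.0]
ee_rot: [2.69, 1.62, 0.001]
ft_force: [0.1, 0.4, 0.6]
gripper_width: 0.999
grip_force: 0.0
```

{"name": "jog_arm", "arguments": {"travel": [[-0.287,0.001,0.087],[-0.286,-0.02,0.087],[-0.267,-0.038,0.082],[-0.232,-0.05,0.072],[-0.186,-0.052,0.059],[-0.133,-0.044,0.043],[0,0,0],[0,0,0]], "dr": [[0,0,-0.023],[0,0,-0.023],[0,0,-0.022],[0,0,-0.019],[0,0,-0.016],[0,0,-0.011],[0,0,0],[0,0,0]]}}

```text
time: 35.1
eef_pos: [355.5, -288.9, 111.5]
ee_rot: [2.364, 2.068, 0.0]
ft_force: [0.3, 0.4, 0.4]
gripper_width: 0.999
grip_force: 0.0
```

```bash
cat >> h.py <<'E'
def blobs(im,c,z=20,amin=60):
    h=cv2.cvtColor(im,cv2.COLOR_RGB2HSV);m=cv2.inRange(h,(10,90,70),(25,255,255))
    n,l,s,ce=cv2.connectedComponentsWithStats(m)
    for i in range(1,n):
        if s[i,4]>amin: print(s[i,4],ce[i].round(1),px2w(c,[ce[i]],z)[0].round(1))
E
python3 - <<'E'
from h import *
st=arm.state();im=optics.snapshot("wrist");sd=optics.snapshot("side");sc=optics.snapshot("scene")
for n,i in(("w6",im),("side6",sd),("scene6",sc)):cv2.imwrite(f"pics/{n}.png",i[:,:,::-1])
print(st["eef_pos"],st["ee_rot"]);blobs(im,cam("wrist",st),amin=300);print("side");blobs(sd[:],cam("side"),z=85,amin=20)
A=(357,-290)
plan([(*A,30,-7,8)])
print("carry");plan([(*A,165,-7,6),(470,60,165,-50,18),(575,243,165,-84.5,16),(575,243,112,-84.5,8)],start=(*A,30,-7))
E
```

```text
[ 355.45858751 -288.94396708  111.46685481] [2.36427395e+00 2.06836582e+00 1.56515704e-04]
2811 [262. 211.] [ 354.3 -289.2   20. ]
side
3037 [407.1  82.3] [  540.8 -1125.1    85. ]
1900 [130.9 210.6] [822.2 360.7  85. ]
224 [203.7 200.8] [666.6 139.7  85. ]
106 [185.4 228.5] [613.5 267.6  85. ]
300 [191.3 246.8] [538.6 300.8  85. ]
5221 [ 35.4 350.6] [577.2 845.4  85. ]
max mm 12.9 deg 0.08 
T [[-0.001, 0.002, 0.083], [-0.002, 0.002, 0.119], [-0.003, 0.003, 0.146], [-0.003, 0.003, 0.161], [-0.003, 0.003, 0.161], [-0.003, 0.003, 0.146], [-0.002, 0.002, 0.119], [-0.001, 0.002, 0.083]]
D [[0, 0, 0], [0, 0, 0], [0, 0, 0], [0, 0, 0], [0, 0, 0], [0, 0, 0], [0, 0, 0], [0, 0, 0]]
carry
max mm 28.1 deg 3.06 
T [[0, 0, -0.197], [0, 0, -0.295], [0, 0, -0.352], [0, 0, -0.352], [0, 0, -0.295], [0, 0, -0.197], [0.143, 0.027, 0], [0.177, 0.03, 0]]
D [[0, 0, 0], [0, 0, 0], [0, 0, 0], [0, 0, 0], [0, 0, 0], [0, 0, 0], [0, 0, 0.008], [0, 0, 0.009]]
T [[0.21, 0.029, 0], [0.241, 0.025, 0], [0.269, 0.017, 0], [0.292, 0.006, 0], [0.309, -0.009, 0], [0.32, -0.025, 0], [0.324, -0.043, 0], [0.322, -0.06, 0]]

[... 487 characters left out ...]
0], [0.162, -0.083, 0], [0.171, -0.096, 0], [0.175, -0.109, 0], [0.174, -0.12, 0]]
D [[0, 0, 0.007], [0, 0, 0.009], [0, 0, 0.01], [0, 0, 0.012], [0, 0, 0.013], [0, 0, 0.014], [0, 0, 0.015], [0, 0, 0.015]]
T [[0.168, -0.128, 0], [0.157, -0.133, 0], [0.144, -0.134, 0], [0.128, -0.13, 0], [0.11, -0.122, 0], [0.092, -0.11, 0], [0.074, -0.094, 0], [0.057, -0.076, 0]]
D [[0, 0, 0.015], [0, 0, 0.015], [0, 0, 0.014], [0, 0, 0.013], [0, 0, 0.012], [0, 0, 0.01], [0, 0, 0.009], [0, 0, 0.007]]
T [[0, 0, 0.054], [0, 0, 0.077], [0, 0, 0.095], [0, 0, 0.105], [0, 0, 0.105], [0, 0, 0.095], [0, 0, 0.077], [0, 0, 0.054]]
D [[0, 0, 0], [0, 0, 0], [0, 0, 0], [0, 0, 0], [0, 0, 0], [0, 0, 0], [0, 0, 0], [0, 0, 0]]
```

{"name": "jog_arm", "arguments": {"travel": [[-0.001,0.002,0.083],[-0.002,0.002,0.119],[-0.003,0.003,0.146],[-0.003,0.003,0.161],[-0.003,0.003,0.161],[-0.003,0.003,0.146],[-0.002,0.002,0.119],[-0.001,0.002,0.083]], "dr": [[0,0,0],[0,0,0],[0,0,0],[0,0,0],[0,0,0],[0,0,0],[0,0,0],[0,0,0]]}}

```text
time: 36.05
eef_pos: [356.5, -290.2, 28.4]
ee_rot: [-2.362, -2.069, -0.0]
ft_force: [0.2, -0.1, -0.5]
gripper_width: 1.002
grip_force: 0.0
```

{"name": "jog_arm", "arguments": {"travel": [[0,0,0],[0,0,0],[0,0,0],[0,0,0],[0,0,0],[0,0,0],[0,0,0],[0,0,0]], "dr": [[0,0,0],[0,0,0],[0,0,0],[0,0,0],[0,0,0],[0,0,0],[0,0,0],[0,0,0]], "gripper": 0}}

```text
time: 36.85
eef_pos: [357.0, -290.8, 30.3]
ee_rot: [2.362, 2.069, -0.0]
ft_force: [0.1, 1.0, 6.3]
gripper_width: 0.403
grip_force: 60.7
```

{"name": "jog_arm", "arguments": {"travel": [[0,0,-0.197],[0,0,-0.295],[0,0,-0.352],[0,0,-0.352],[0,0,-0.295],[0,0,-0.197],[0.143,0.027,0],[0.177,0.03,0]], "dr": [[0,0,0],[0,0,0],[0,0,0],[0,0,0],[0,0,0],[0,0,0],[0,0,0.008],[0,0,0.009]]}}

```text
time: 37.65
eef_pos: [365.3, -266.3, 165.6]
ee_rot: [2.418, 2.002, -0.0]
ft_force: [0.0, 0.6, -0.5]
gripper_width: 0.405
grip_force: 60.0
```

{"name": "jog_arm", "arguments": {"travel": [[0.21,0.029,0],[0.241,0.025,0],[0.269,0.017,0],[0.292,0.006,0],[0.309,-0.009,0],[0.32,-0.025,0],[0.324,-0.043,0],[0.322,-0.06,0]], "dr": [[0,0,0.011],[0,0,0.013],[0,0,0.014],[0,0,0.015],[0,0,0.016],[0,0,0.017],[0,0,0.017],[0,0,0.017]]}}

```text
time: 38.45
eef_pos: [423.6, -90.3, 164.7]
ee_rot: [-2.752, -1.514, 0.0]
ft_force: [0.1, 0.6, -0.5]
gripper_width: 0.407
grip_force: 60.0
```

{"name": "jog_arm", "arguments": {"travel": [[0.312,-0.076,0],[0.296,-0.089,0],[0.275,-0.098,0],[0.249,-0.102,0],[0.22,-0.102,0],[0.189,-0.097,0],[0.157,-0.087,0],[0.125,-0.074,0]], "dr": [[0,0,0.017],[0,0,0.016],[0,0,0.015],[0,0,0.014],[0,0,0.013],[0,0,0.011],[0,0,0.009],[0,0,0.008]]}}

```text
time: 39.25
eef_pos: [473.6, 59.0, 164.6]
ee_rot: [-2.959, -1.054, 0.0]
ft_force: [-0.1, 0.9, -0.9]
gripper_width: 0.408
grip_force: 60.0
```

```bash
python3 - <<'E'
from h import *
optics.snapshot("side");st=arm.state();sd=optics.snapshot("side");im=optics.snapshot("wrist");sc=optics.snapshot("scene")
print(st["eef_pos"],st["ee_rot"],st["gripper_width"])
# montage: side crop of scale, scene crop of scale
a=cv2.resize(sd[190:290,140:240,::-1],(400,400),interpolation=cv2.INTER_CUBIC);b=cv2.resize(sc[135:235,270:370,::-1],(400,400),interpolation=cv2.INTER_CUBIC)
cv2.imwrite("pics/m7.png",np.hstack([a,b]))
E
```

```text
[474.22959058  59.96751012 164.75491595] [-2.95903418e+00 -1.05402706e+00 -1.63388607e-03] 0.4092284886403447
```

View pics/m7.png

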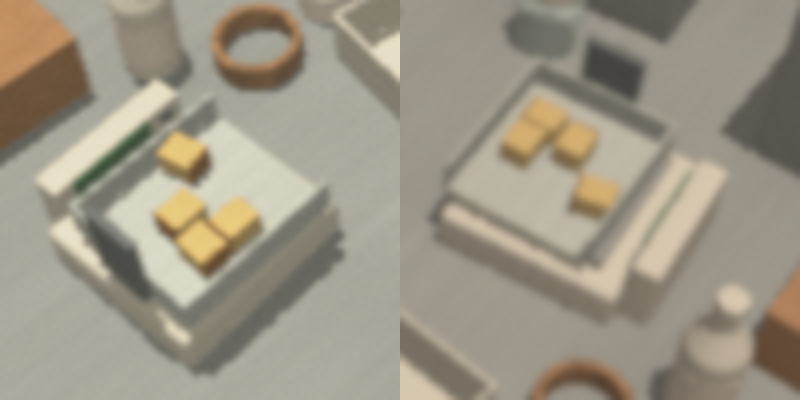

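All four chunks lie flat in the pan, and there is a free spot near the middle of the lip side for the fifth.

```bash
python3 - <<'E'
from h import *
plan([(567,238,165,-84.5,8),(567,238,115,-84.5,5),(567,238,98.5,-84.5,3)])
print("view");plan([(567,238,150,-84.5,3),(545,205,285,-84.5,5)],start=(567,238,98.5,-84.5))
E
```

```text
max mm 32.1 deg 5.35 
T [[0.19, -0.081, 0], [0.266, -0.129, -0.001], [0.316, -0.182, -0.001], [0.33, -0.229, -0.001], [0.307, -0.258, -0.001], [0.255, -0.26, -0.001], [0.189, -0.228, -0.001], [0.121, -0.168, 0]]
D [[0, 0, 0.015], [0, 0, 0.022], [0, 0, 0.027], [0, 0, 0.03], [0, 0, 0.03], [0, 0, 0.027], [0, 0, 0.022], [0, 0, 0.015]]
T [[0, 0, 0.092], [0, 0, 0.141], [0, 0, 0.159], [0, 0, 0.141], [0, 0, 0.092], [0, 0, 0.06], [0, 0, 0.086], [0, 0, 0.06]]
D [[0, 0, 0], [0, 0, 0], [0, 0, 0], [0, 0, 0], [0, 0, 0], [0, 0, 0], [0, 0, 0], [0, 0, 0]]
view
max mm 35.8 deg 0.00 
T [[0, 0, -0.188], [0, 0, -0.268], [0, 0, -0.188], [-0.046, 0.057, -0.249], [-0.07, 0.086, -0.38], [-0.08, 0.098, -0.429], [-0.07, 0.086, -0.38], [-0.046, 0.057, -0.249]]
D [[0, 0, 0], [0, 0, 0], [0, 0, 0], [0, 0, 0], [0, 0, 0], [0, 0, 0], [0, 0, 0], [0, 0, 0]]
```

{"name": "jog_arm", "arguments": {"travel": [[0.19,-0.081,0],[0.266,-0.129,-0.001],[0.316,-0.182,-0.001],[0.33,-0.229,-0.001],[0.307,-0.258,-0.001],[0.255,-0.26,-0.001],[0.189,-0.228,-0.001],[0.121,-0.168,0]], "dr": [[0,0,0.015],[0,0,0.022],[0,0,0.027],[0,0,0.03],[0,0,0.03],[0,0,0.027],[0,0,0.022],[0,0,0.015]]}}

```text
time: 40.25
eef_pos: [568.3, 238.4, 165.0]
ee_rot: [3.138, 0.145, 0.0]
ft_force: [0.0, 0.2, -0.6]
gripper_width: 0.407
grip_force: 60.0
```

{"name": "jog_arm", "arguments": {"travel": [[0,0,0.092],[0,0,0.141],[0,0,0.159],[0,0,0.141],[0,0,0.092],[0,0,0.06],[0,0,0.086],[0,0,0.06]], "dr": [[0,0,0],[0,0,0],[0,0,0],[0,0,0],[0,0,0],[0,0,0],[0,0,0],[0,0,0]]}}

```text
time: 41.05
eef_pos: [567.8, 237.9, 98.3]
ee_rot: [3.138, 0.148, 0.0]
ft_force: [-0.2, 0.1, 0.2]
gripper_width: 0.407
grip_force: 60.0
```

{"name": "jog_arm", "arguments": {"travel": [[0,0,0],[0,0,0],[0,0,0],[0,0,0],[0,0,0],[0,0,0],[0,0,0],[0,0,0]], "dr": [[0,0,0],[0,0,0],[0,0,0],[0,0,0],[0,0,0],[0,0,0],[0,0,0],[0,0,0]], "gripper": 0.53}}

```text
time: 41.85
eef_pos: [567.7, 237.9, 98.8]
ee_rot: [-3.138, -0.148, -0.0]
ft_force: [0.8, -1.2, 0.0]
gripper_width: 0.528
grip_force: 0.0
```

{"name": "jog_arm", "arguments": {"travel": [[0,0,-0.188],[0,0,-0.268],[0,0,-0.188],[-0.005,-0.13,-0.3],[-0.005,-0.13,-0.4],[-0.005,-0.13,-0.43],[-0.005,-0.13,-0.36],[-0.005,-0.13,-0.25]], "dr": [[0,0,0],[0,0,0],[0,0,0],[0,0,0],[0,0,0],[0,0,0],[0,0,0],[0,0,0]]}}

```text
time: 42.65
eef_pos: [561.4, 290.2, 293.4]
ee_rot: [-3.137, -0.148, -0.007]
ft_force: [-0.3, 0.3, -0.3]
gripper_width: 0.531
grip_force: 0.0
```

{"name": "jog_arm", "arguments": {"travel": [[0,0,0],[0,0,0],[0,0,0],[0,0,0],[0,0,0],[0,0,0],[0,0,0],[0,0,0]], "dr": [[0,0,0],[0,0,0],[0,0,0],[0,0,0],[0,0,0],[0,0,0],[0,0,0],[0,0,0]]}}

```text
time: 43.45
eef_pos: [560.9, 289.4, 289.3]
ee_rot: [3.138, 0.148, -0.0]
ft_force: [0.4, 0.1, 0.3]
gripper_width: 0.532
grip_force: 0.0
```

```bash
python3 - <<'E'
from h import *
st=arm.state();im=optics.snapshot("wrist");sd=optics.snapshot("side")
print(st["eef_pos"],st["ee_rot"],st["gripper_width"],st["joints"])
json.dump({k:np.array(v).tolist() for k,v in st.items()},open("w8.json","w"))
cv2.imwrite("pics/w8.png",cv2.resize(im[:,:,::-1],(800,600),interpolation=cv2.INTER_CUBIC));cv2.imwrite("pics/side8.png",sd[:,:,::-1])
E
```

```text
[560.8743436  289.44361591 289.250769  ] [ 3.13800031e+00  1.47814314e-01 -3.98076203e-04] 0.5323972644468973 [ 2.99644051e-01  5.02864795e-01  1.37883462e+00 -4.82754021e-05
  1.26016684e+00  1.77631548e+00]
```

View pics/w8.png

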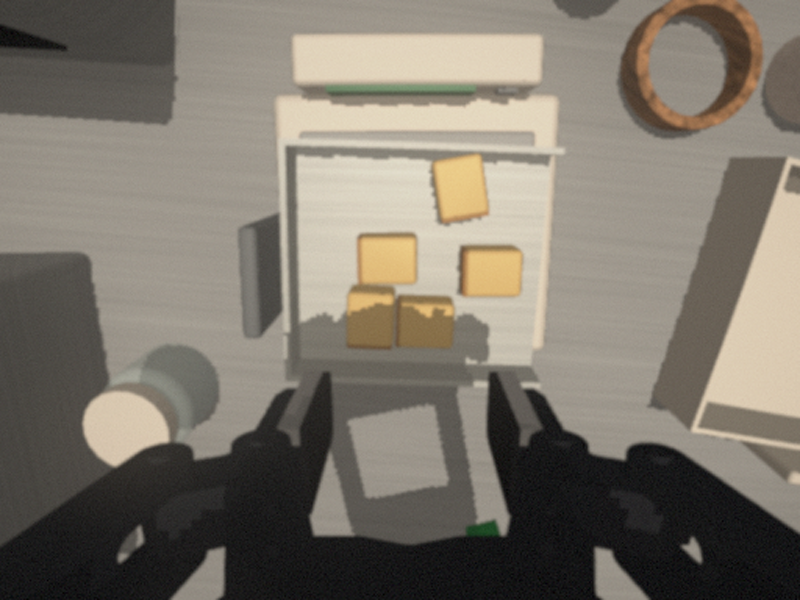

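All five chunks lie flat in the pan. The tab top runs from (248,227) to (254,334), and the back wall top from (285,146) to (287,381).

```bash
python3 - <<'E'
from h import *
np.set_printoptions(precision=2,suppress=True)
c=cam("wrist",json.load(open("w8.json")))
t=px2w(c,v8([(240,229),(257,226),(246,337),(262,332)]),145);print("tab",t,t.mean(0))
o=[(c,v8(u),p) for u,p in [((240,229),(30,92.5,145)),((257,226),(30,82.5,145)),((246,337),(-30,92.5,145)),((262,332),(-30,82.5,145)),((286,146),(75,82.5,94)),((563,151),(75,-82.5,94)),((287,381),(-75,82.5,94)),((539,384),(-75,-82.5,94))]]
x,r=fit(0,o,[560,287,.08],0);print("pan",x,np.degrees(x[2]),r)
cs,sn=np.cos(x[2]),np.sin(x[2]);print("grip",x[0]-sn*87.5,x[1]+cs*87.5)
o=[(c,v8(u),p) for u,p in [((292,36),(130,95,75)),((543,36),(130,-95,75)),((293,83),(100,95,75)),((542,83),(100,-95,75)),((277,98),(100,95,45)),((559,97),(100,-95,45))]]
print("scale",*fit(0,o,[560,287,.08],0))
E
```

```text
tab [[587.14 376.47 145.  ]
 [589.39 367.99 145.  ]
 [530.63 372.7  145.  ]
 [534.22 364.29 145.  ]] [560.35 370.36 145.  ]
pan [563.68 283.11   0.05] 2.9683787513599986 [-0.69 -2.25  1.2   0.15 -1.51  1.82  0.31  5.53 -2.82 -5.82  4.19 -0.65
 -0.58  0.01  1.72  4.47]
grip 559.145763839875 370.49228543791713
scale [570.29 283.93   0.1 ] [-22.74  -0.1   25.2   -0.23 -21.39   4.4   23.73   4.22  -3.05  -1.24
   3.65  -0.8 ]
```

```bash
python3 - <<'E'
from h import *
plan([(560.3,370.4,185,-86,7),(560.3,370.4,130.5,-86,9)])
E
```

```text
max mm 24.1 deg 0.26 
T [[0.008, -0.097, 0.126], [0.012, -0.142, 0.184], [0.014, -0.173, 0.224], [0.014, -0.184, 0.238], [0.013, -0.173, 0.224], [0.01, -0.142, 0.184], [0.006, -0.097, 0.126], [0, 0, 0.048]]
D [[0, 0, 0.001], [0, 0, 0.001], [0, 0, 0.001], [0, 0, 0.001], [0, 0, 0.001], [0, 0, 0.001], [0, 0, 0.001], [0, 0, 0]]
T [[0, 0, 0.067], [0, 0, 0.083], [0, 0, 0.093], [0, 0, 0.097], [0, 0, 0.093], [0, 0, 0.083], [0, 0, 0.067], [0, 0, 0.048]]
D [[0, 0, 0], [0, 0, 0], [0, 0, 0], [0, 0, 0], [0, 0, 0], [0, 0, 0], [0, 0, 0], [0, 0, 0]]
```

{"name": "jog_arm", "arguments": {"travel": [[0.008,-0.097,0.126],[0.012,-0.142,0.184],[0.014,-0.173,0.224],[0.014,-0.184,0.238],[0.013,-0.173,0.224],[0.01,-0.142,0.184],[0.006,-0.097,0.126],[0,0,0.048]], "dr": [[0,0,0.001],[0,0,0.001],[0,0,0.001],[0,0,0.001],[0,0,0.001],[0,0,0.001],[0,0,0.001],[0,0,0]]}}

```text
time: 44.35
eef_pos: [559.3, 371.5, 179.2]
ee_rot: [3.139, 0.116, -0.003]
ft_force: [-0.5, 0.3, 0.2]
gripper_width: 0.529
grip_force: 0.0
```

{"name": "jog_arm", "arguments": {"travel": [[0,0,0.067],[0,0,0.083],[0,0,0.093],[0,0,0.097],[0,0,0.093],[0,0,0.083],[0,0,0.067],[0,0,0.048]], "dr": [[0,0,0],[0,0,0],[0,0,0],[0,0,0],[0,0,0],[0,0,0],[0,0,0],[0,0,0]]}}

```text
time: 45.15
eef_pos: [560.0, 370.3, 129.9]
ee_rot: [3.139, 0.113, -0.001]
ft_force: [0.3, 0.1, -0.4]
gripper_width: 0.53
grip_force: 0.0
```

{"name": "jog_arm", "arguments": {"travel": [[0,0,0],[0,0,0],[0,0,0],[0,0,0],[0,0,0],[0,0,0],[0,0,0],[0,0,0]], "dr": [[0,0,0],[0,0,0],[0,0,0],[0,0,0],[0,0,0],[0,0,0],[0,0,0],[0,0,0]], "gripper": 0}}

```text
time: 45.95
eef_pos: [560.3, 370.7, 131.0]
ee_rot: [-3.139, -0.113, -0.001]
ft_force: [-0.1, 1.5, 1.8]
gripper_width: 0.107
grip_force: 58.9
```

```bash
python3 - <<'E'
from h import *
plan([(560.3,370.5,192,-86,8),(551,195,192,-90,20),(551,195,155,-90,4)],start=(560.3,370.5,130.7,-85.9))
E
```

```text
max mm 11.3 deg 0.26 
T [[0, 0, -0.062], [0, 0, -0.089], [0, 0, -0.11], [0, 0, -0.121], [0, 0, -0.121], [0, 0, -0.11], [0, 0, -0.089], [0, 0, -0.062]]
D [[0, 0, 0], [0, 0, 0], [0, 0, 0], [0, 0, 0], [0, 0, 0], [0, 0, 0], [0, 0, 0], [0, 0, 0]]
T [[-0.008, 0.061, 0], [-0.009, 0.074, 0], [-0.01, 0.087, 0], [-0.012, 0.099, 0], [-0.012, 0.11, 0], [-0.013, 0.12, 0], [-0.013, 0.128, 0], [-0.014, 0.134, 0]]
D [[0, 0, 0.001], [0, 0, 0.001], [0, 0, 0.001], [0, 0, 0.001], [0, 0, 0.001], [0, 0, 0.001], [0, 0, 0.001], [0, 0, 0.001]]
T [[-0.013, 0.138, 0], [-0.013, 0.14, 0], [-0.012, 0.14, 0], [-0.012, 0.138, 0], [-0.011, 0.134, 0], [-0.01, 0.128, 0], [-0.008, 0.12, 0], [-0.007, 0.111, 0]]
D [[0, 0, 0.001], [0, 0, 0.001], [0, 0, 0.001], [0, 0, 0.001], [0, 0, 0.001], [0, 0, 0.001], [0, 0, 0.001], [0, 0, 0.001]]
T [[-0.006, 0.1, 0], [-0.005, 0.088, 0], [-0.004, 0.075, 0], [-0.003, 0.062, 0], [0, 0, 0.092], [0, 0, 0.14], [0, 0, 0.14], [0, 0, 0.092]]
D [[0, 0, 0.001], [0, 0, 0.001], [0, 0, 0.001], [0, 0, 0.001], [0, 0, 0], [0, 0, 0], [0, 0, 0], [0, 0, 0]]
```

{"name": "jog_arm", "arguments": {"travel": [[0,0,-0.062],[0,0,-0.089],[0,0,-0.11],[0,0,-0.121],[0,0,-0.121],[0,0,-0.11],[0,0,-0.089],[0,0,-0.062]], "dr": [[0,0,0],[0,0,0],[0,0,0],[0,0,0],[0,0,0],[0,0,0],[0,0,0],[0,0,0]]}}

```text
time: 46.75
eef_pos: [560.4, 370.5, 192.8]
ee_rot: [-3.139, -0.114, -0.002]
ft_force: [0.1, -0.1, -5.8]
gripper_width: 0.107
grip_force: 58.6
```

{"name": "jog_arm", "arguments": {"travel": [[-0.008,0.061,0],[-0.009,0.074,0],[-0.01,0.087,0],[-0.012,0.099,0],[-0.012,0.11,0],[-0.013,0.12,0],[-0.013,0.128,0],[-0.014,0.134,0]], "dr": [[0,0,0.001],[0,0,0.001],[0,0,0.001],[0,0,0.001],[0,0,0.001],[0,0,0.001],[0,0,0.001],[0,0,0.001]]}}

```text
time: 47.55
eef_pos: [556.7, 304.0, 191.8]
ee_rot: [3.141, 0.073, -0.0]
ft_force: [-0.8, 0.0, -4.0]
gripper_width: 0.105
grip_force: 58.6
```

{"name": "jog_arm", "arguments": {"travel": [[-0.013,0.138,0],[-0.013,0.14,0],[-0.012,0.14,0],[-0.012,0.138,0],[-0.011,0.134,0],[-0.01,0.128,0],[-0.008,0.12,0],[-0.007,0.111,0]], "dr": [[0,0,0.001],[0,0,0.001],[0,0,0.001],[0,0,0.001],[0,0,0.001],[0,0,0.001],[0,0,0.001],[0,0,0.001]]}}

```text
time: 48.35
eef_pos: [553.0, 220.1, 191.8]
ee_rot: [-3.141, -0.034, -0.0]
ft_force: [0.2, 0.6, -5.4]
gripper_width: 0.112
grip_force: 58.6
```

{"name": "jog_arm", "arguments": {"travel": [[-0.006,0.1,0],[-0.005,0.088,0],[-0.004,0.075,0],[-0.003,0.062,0],[0,0,0.092],[0,0,0.14],[0,0,0.14],[0,0,0.092]], "dr": [[0,0,0.001],[0,0,0.001],[0,0,0.001],[0,0,0.001],[0,0,0],[0,0,0],[0,0,0],[0,0,0]]}}

```text
time: 49.15
eef_pos: [551.0, 195.1, 152.7]
ee_rot: [3.141, 0.015, -0.004]
ft_force: [-0.3, -0.4, -5.1]
gripper_width: 0.11
grip_force: 58.5
```

```bash
python3 - <<'E'
from h import *
st=arm.state();im=optics.snapshot("wrist");sd=optics.snapshot("side");sc=optics.snapshot("scene")
print(st["eef_pos"],st["ee_rot"],st["gripper_width"],st["joints"])
a=cv2.resize(im[:,:,::-1],(533,400),interpolation=cv2.INTER_AREA);b=cv2.resize(sd[120:320,150:283,::-1],(266,400),interpolation=cv2.INTER_CUBIC)
cv2.imwrite("pics/m9.png",np.hstack([a,b]))
json.dump({k:np.array(v).tolist() for k,v in st.items()},open("w9.json","w"))
w=[]
p=lambda t:(551,25+170*np.cos(np.radians(t))-66*np.sin(np.radians(t)),87+170*np.sin(np.radians(t))+66*np.cos(np.radians(t)),-90,-t)
w=[(*p(t),2) for t in (5,10,15)]+[(*p(t),2) for t in np.arange(17.5,42.6,2.5)]
plan(w)
E
```

```text
[551.0281564  195.07967059 152.72373309] [ 3.1412666   0.01541451 -0.00429675] 0.11002290797524907 [1.49153899e-01 6.10322841e-01 1.62602994e+00 1.40700585e-04
 9.07988126e-01 1.71004937e+00]
max mm 8.0 deg 2.53 
T [[-0.003, 0.04, -0.088], [-0.002, 0.036, -0.09], [0, 0.04, -0.091], [0, 0.036, -0.093], [0, 0.04, -0.091], [0, 0.036, -0.093], [0, 0.019, -0.046], [0, 0.018, -0.046]]
D [[0.014, 0, 0.002], [0.014, 0, 0.002], [0.014, 0, 0], [0.014, 0, 0], [0.014, 0, 0], [0.014, 0, 0], [0.007, 0, 0], [0.007, 0, 0]]
T [[0, 0.019, -0.046], [0, 0.018, -0.046], [0, 0.019, -0.046], [0, 0.018, -0.046], [0, 0.019, -0.046], [0, 0.018, -0.046], [0, 0.019, -0.046], [0, 0.018, -0.046]]
D [[0.007, 0, 0], [0.007, 0, 0], [0.007, 0, 0], [0.007, 0, 0], [0.007, 0, 0], [0.007, 0, 0], [0.007, 0, 0], [0.007, 0, 0]]
T [[0, 0.019, -0.046], [0, 0.018, -0.046], [0, 0.019, -0.046], [0, 0.018, -0.046], [0, 0.019, -0.046], [0, 0.018, -0.046], [0, 0.019, -0.046], [0, 0.018, -0.046]]
D [[0.007, 0, 0], [0.007, 0, 0], [0.007, 0, 0], [0.007, 0, 0], [0.007, 0, 0], [0.007, 0, 0], [0.007, 0, 0], [0.007, 0, 0]]
T [[0, 0.019, -0.046], [0, 0.018, -0.046], [0, 0.019, -0.046], [0, 0.018, -0.046], [0, 0, 0], [0, 0, 0], [0, 0, 0], [0, 0, 0]]
D [[0.007, 0, 0], [0.007, 0, 0], [0.007, 0, 0], [0.007, 0, 0], [0, 0, 0], [0, 0, 0], [0, 0, 0], [0, 0, 0]]
```

View pics/m9.png

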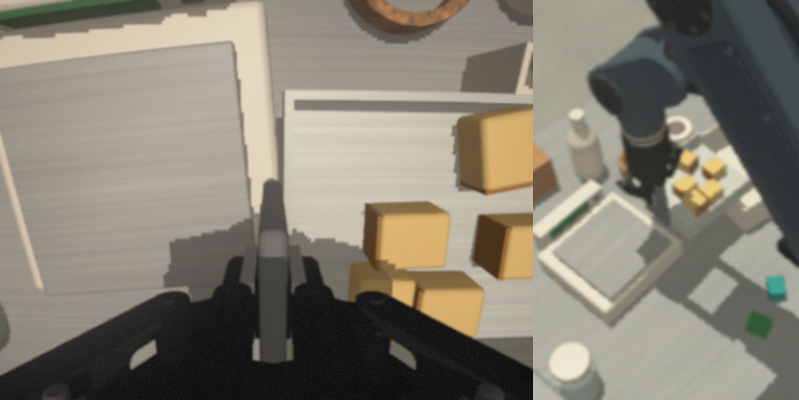

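Five chunks are still in the pan, which is held level with its lip over the tub. Now I'll tilt it.

{"name": "jog_arm", "arguments": {"travel": [[-0.003,0.04,-0.088],[-0.002,0.036,-0.09],[0,0.04,-0.091],[0,0.036,-0.093],[0,0.04,-0.091],[0,0.036,-0.093],[0,0.019,-0.046],[0,0.018,-0.046]], "dr": [[0.014,0,0.002],[0.014,0,0.002],[0.014,0,0],[0.014,0,0],[0.014,0,0],[0.014,0,0],[0.007,0,0],[0.007,0,0]]}}

```text
time: 50.1
eef_pos: [551.7, 166.8, 202.7]
ee_rot: [-2.833, 0.004, -0.001]
ft_force: [0.3, -0.1, -4.8]
gripper_width: 0.11
grip_force: 58.9
```

{"name": "jog_arm", "arguments": {"travel": [[0,0.019,-0.046],[0,0.018,-0.046],[0,0.019,-0.046],[0,0.018,-0.046],[0,0.019,-0.046],[0,0.018,-0.046],[0,0.019,-0.046],[0,0.018,-0.046]], "dr": [[0.007,0,0],[0.007,0,0],[0.007,0,0],[0.007,0,0],[0.007,0,0],[0.007,0,0],[0.007,0,0],[0.007,0,0]]}}

```text
time: 50.9
eef_pos: [551.8, 144.7, 225.5]
ee_rot: [-2.656, 0.004, -0.001]
ft_force: [-0.4, -0.7, -3.1]
gripper_width: 0.113
grip_force: 59.3
```

{"name": "jog_arm", "arguments": {"travel": [[0,0.019,-0.046],[0,0.018,-0.046],[0,0.019,-0.046],[0,0.018,-0.046],[0,0.019,-0.046],[0,0.018,-0.046],[0,0.019,-0.046],[0,0.018,-0.046]], "dr": [[0.007,0,0],[0.007,0,0],[0.007,0,0],[0.007,0,0],[0.007,0,0],[0.007,0,0],[0.007,0,0],[0.007,0,0]]}}

```text
time: 51.7
eef_pos: [551.5, 119.1, 243.8]
ee_rot: [-2.48, 0.004, -0.001]
ft_force: [-0.5, -0.2, -2.6]
gripper_width: 0.111
grip_force: 59.3
```

{"name": "jog_arm", "arguments": {"travel": [[0,0.019,-0.046],[0,0.018,-0.046],[0,0.019,-0.046],[0,0.018,-0.046],[0,0,0],[0,0,0],[0,0,0],[0,0,0]], "dr": [[0.007,0,0],[0.007,0,0],[0.007,0,0],[0.007,0,0],[0,0,0],[0,0,0],[0,0,0],[0,0,0]]}}

```text
time: 52.5
eef_pos: [551.3, 105.9, 251.3]
ee_rot: [-2.394, 0.003, -0.001]
ft_force: [0.6, -0.0, -3.3]
gripper_width: 0.111
grip_force: 59.3
```

```bash
python3 - <<'E'
from h import *
st=arm.state();sd=optics.snapshot("side");im=optics.snapshot("wrist");sc=optics.snapshot("scene")
print(st["eef_pos"],st["ee_rot"],st["gripper_width"],st["ft_force"])
a=cv2.resize(sc[140:300,180:340,::-1],(400,400),interpolation=cv2.INTER_CUBIC);b=cv2.resize(sd[150:310,180:340,::-1],(400,400),interpolation=cv2.INTER_CUBIC)
cv2.imwrite("pics/m10.png",np.hstack([a,b]));cv2.imwrite("pics/w10.png",im[:,:,::-1])
E
```

```text
[551.27353367 105.87991638 251.28203822] [-2.39389325e+00  3.27281739e-03 -6.06031883e-04] 0.1106342798749611 [ 0.62832624 -0.0497338  -3.30598476]
```

View pics/m10.png

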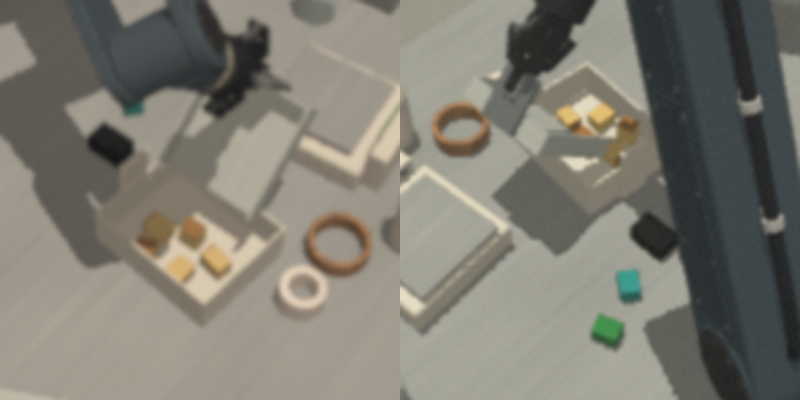

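All five chunks are in the tub and the pan is empty (about 3 N hanging). I'll return the pan to the platform.

```bash
python3 - <<'E'
from h import *
plan([(551,195,205,-90,12),(560.3,370.5,195,-85.9,12),(560.3,370.5,138,-85.9,8),(560.3,370.5,131.5,-85.9,8)])
E
```

```text
max mm 18.7 deg 4.56 
T [[0, -0.021, 0.059], [0, -0.031, 0.078], [-0.001, -0.043, 0.093], [-0.001, -0.056, 0.103], [-0.001, -0.068, 0.108], [-0.001, -0.08, 0.107], [-0.001, -0.088, 0.101], [-0.001, -0.092, 0.089]]
D [[-0.012, 0, 0], [-0.016, 0, 0], [-0.019, 0, 0], [-0.022, 0, 0], [-0.024, 0, 0], [-0.025, 0, 0], [-0.025, 0, 0], [-0.024, 0, 0]]
T [[0, -0.09, 0.075], [0, -0.083, 0.06], [0, -0.071, 0.045], [0, -0.055, 0.031], [0.006, -0.11, 0.006], [0.008, -0.146, 0.008], [0.011, -0.178, 0.01], [0.014, -0.205, 0.012]]
D [[-0.022, 0, 0], [-0.019, 0, 0], [-0.016, 0, 0], [-0.012, 0, 0], [0, 0, -0.001], [0, 0, -0.002], [0, 0, -0.002], [0, 0, -0.002]]
T [[0.017, -0.223, 0.013], [0.019, -0.233, 0.013], [0.021, -0.233, 0.013], [0.022, -0.223, 0.013], [0.021, -0.204, 0.012], [0.02, -0.178, 0.01], [0.017, -0.145, 0.008], [0.013, -0.109, 0.006]]
D [[0, 0, -0.002], [0, 0, -0.002], [0, 0, -0.002], [0, 0, -0.002], [0, 0, -0.002], [0, 0, -0.002], [0, 0, -0.002], [0, 0, -0.001]]
T [[0, 0, 0.058], [0, 0, 0.083], [0, 0, 0.102], [0, 0, 0.113], [0, 0, 0.113], [0, 0, 0.102], [0, 0, 0.083], [0, 0, 0.058]]
D [[0, 0, 0], [0, 0, 0], [0, 0, 0], [0, 0, 0], [0, 0, 0], [0, 0, 0], [0, 0, 0], [0, 0, 0]]
T [[0, 0, 0.007], [0, 0, 0.009], [0, 0, 0.012], [0, 0, 0.013], [0, 0, 0.013], [0, 0, 0.012], [0, 0, 0.009], [0, 0, 0.007]]
D [[0, 0, 0], [0, 0, 0], [0, 0, 0], [0, 0, 0], [0, 0, 0], [0, 0, 0], [0, 0, 0], [0, 0, 0]]
```

{"name": "jog_arm", "arguments": {"travel": [[0,-0.021,0.059],[0,-0.031,0.078],[-0.001,-0.043,0.093],[-0.001,-0.056,0.103],[-0.001,-0.068,0.108],[-0.001,-0.08,0.107],[-0.001,-0.088,0.101],[-0.001,-0.092,0.089]], "dr": [[-0.012,0,0],[-0.016,0,0],[-0.019,0,0],[-0.022,0,0],[-0.024,0,0],[-0.025,0,0],[-0.025,0,0],[-0.024,0,0]]}}

```text
time: 53.45
eef_pos: [550.6, 170.1, 218.9]
ee_rot: [-2.921, 0.004, -0.0]
ft_force: [-0.0, -0.4, -3.2]
gripper_width: 0.106
grip_force: 59.2
```

{"name": "jog_arm", "arguments": {"travel": [[0,-0.09,0.075],[0,-0.083,0.06],[0,-0.071,0.045],[0,-0.055,0.031],[0.006,-0.11,0.006],[0.008,-0.146,0.008],[0.011,-0.178,0.01],[0.014,-0.205,0.012]], "dr": [[-0.022,0,0],[-0.019,0,0],[-0.016,0,0],[-0.012,0,0],[0,0,-0.001],[0,0,-0.002],[0,0,-0.002],[0,0,-0.002]]}}

```text
time: 54.25
eef_pos: [554.2, 247.0, 202.8]
ee_rot: [-3.134, -0.029, 0.001]
ft_force: [-0.2, 0.0, -2.3]
gripper_width: 0.11
grip_force: 59.3
```

{"name": "jog_arm", "arguments": {"travel": [[0.017,-0.223,0.013],[0.019,-0.233,0.013],[0.021,-0.233,0.013],[0.022,-0.223,0.013],[0.021,-0.204,0.012],[0.02,-0.178,0.01],[0.017,-0.145,0.008],[0.013,-0.109,0.006]], "dr": [[0,0,-0.002],[0,0,-0.002],[0,0,-0.002],[0,0,-0.002],[0,0,-0.002],[0,0,-0.002],[0,0,-0.002],[0,0,-0.001]]}}

```text
time: 55.05
eef_pos: [561.3, 371.4, 196.3]
ee_rot: [-3.134, -0.105, 0.001]
ft_force: [-0.3, 0.1, -3.6]
gripper_width: 0.106
grip_force: 59.2
```

{"name": "jog_arm", "arguments": {"travel": [[0,0,0.058],[0,0,0.083],[0,0,0.102],[0,0,0.113],[0,0,0.113],[0,0,0.102],[0,0,0.083],[0,0,0.058]], "dr": [[0,0,0],[0,0,0],[0,0,0],[0,0,0],[0,0,0],[0,0,0],[0,0,0],[0,0,0]]}}

```text
time: 55.85
eef_pos: [561.1, 370.5, 138.6]
ee_rot: [-3.134, -0.103, 0.002]
ft_force: [-0.6, -0.2, -2.5]
gripper_width: 0.111
grip_force: 59.3
```

```bash
python3 - <<'E'
from h import *
st=arm.state();print(st["eef_pos"],st["ft_force"],R.from_rotvec(st["ee_rot"]).as_matrix().round(3))
plan([(560.3,370.5,131.5,-85.9,8)])
E
```

```text
[561.09783697 370.51735362 138.56897536] [-0.64028754 -0.20295922 -2.54013421] [[ 0.998  0.066 -0.001]
 [ 0.066 -0.998  0.006]
 [-0.001 -0.006 -1.   ]]
max mm 1.1 deg 0.08 
T [[-0.001, 0, 0.007], [-0.001, 0, 0.01], [-0.001, 0, 0.013], [-0.002, 0, 0.014], [-0.002, 0, 0.014], [-0.001, 0, 0.013], [-0.001, 0, 0.01], [-0.001, 0, 0.007]]
D [[0, 0, 0], [0, 0, 0], [0, 0, 0], [0, 0, 0], [0, 0, 0], [0, 0, 0], [0, 0, 0], [0, 0, 0]]
```

{"name": "jog_arm", "arguments": {"travel": [[-0.001,0,0.007],[-0.001,0,0.01],[-0.001,0,0.013],[-0.002,0,0.014],[-0.002,0,0.014],[-0.001,0,0.013],[-0.001,0,0.01],[-0.001,0,0.007]], "dr": [[0,0,0],[0,0,0],[0,0,0],[0,0,0],[0,0,0],[0,0,0],[0,0,0],[0,0,0]]}}

```text
time: 56.65
eef_pos: [560.5, 370.7, 132.4]
ee_rot: [-3.134, -0.104, 0.001]
ft_force: [-0.5, 0.0, -2.7]
gripper_width: 0.11
grip_force: 59.2
```

{"name": "jog_arm", "arguments": {"travel": [[0,0,0],[0,0,0],[0,0,0],[0,0,0],[0,0,0],[0,0,0],[0,0,0],[0,0,0]], "dr": [[0,0,0],[0,0,0],[0,0,0],[0,0,0],[0,0,0],[0,0,0],[0,0,0],[0,0,0]], "gripper": 0.4}}

```text
time: 57.45
eef_pos: [560.5, 370.7, 132.4]
ee_rot: [-3.134, -0.103, 0.001]
ft_force: [-0.1, -0.1, -0.2]
gripper_width: 0.403
grip_force: 0.0
```

```bash
python3 - <<'E'
from h import *
st=arm.state();print(st["eef_pos"],st["ft_force"])
plan([(560.7,370.5,200,-85.9,6),(540,20,260,-6,18)])
E
```

```text
[560.4900433  370.68690312 132.44233602] [-0.14373018 -0.05003241 -0.19330242]
max mm 25.4 deg 5.69 
T [[0, 0, -0.099], [0, 0, -0.148], [0, 0, -0.176], [0.001, 0, -0.176], [0, 0, -0.148], [0, 0, -0.099], [-0.018, 0.137, -0.024], [-0.03, 0.169, -0.029]]
D [[0, 0, 0], [0, 0, 0], [0, 0, 0], [0, 0, 0], [0, 0, 0], [0, 0, 0], [0, 0, -0.014], [0, 0, -0.017]]
T [[-0.046, 0.197, -0.035], [-0.067, 0.222, -0.04], [-0.092, 0.24, -0.044], [-0.121, 0.251, -0.048], [-0.151, 0.254, -0.05], [-0.181, 0.248, -0.052], [-0.208, 0.233, -0.053], [-0.23, 0.211, -0.053]]
D [[0, 0, -0.021], [0, 0, -0.023], [0, 0, -0.026], [0, 0, -0.028], [0, 0, -0.03], [0, 0, -0.031], [0, 0, -0.032], [0, 0, -0.032]]
T [[-0.245, 0.184, -0.052], [-0.252, 0.153, -0.05], [-0.251, 0.122, -0.048], [-0.24, 0.092, -0.044], [-0.222, 0.065, -0.04], [-0.198, 0.042, -0.035], [-0.17, 0.025, -0.029], [-0.138, 0.012, -0.024]]
D [[0, 0, -0.031], [0, 0, -0.03], [0, 0, -0.028], [0, 0, -0.026], [0, 0, -0.023], [0, 0, -0.021], [0, 0, -0.017], [0, 0, -0.014]]
```

{"name": "jog_arm", "arguments": {"travel": [[0,0,-0.099],[0,0,-0.148],[0,0,-0.176],[0.001,0,-0.176],[0,0,-0.148],[0,0,-0.099],[-0.018,0.137,-0.024],[-0.03,0.169,-0.029]], "dr": [[0,0,0],[0,0,0],[0,0,0],[0,0,0],[0,0,0],[0,0,0],[0,0,-0.014],[0,0,-0.017]]}}

```text
time: 58.25
eef_pos: [558.9, 345.8, 205.1]
ee_rot: [-3.124, -0.261, -0.001]
ft_force: [-0.1, 0.2, -0.1]
gripper_width: 0.398
grip_force: 0.0
```

{"name": "jog_arm", "arguments": {"travel": [[-0.046,0.197,-0.035],[-0.067,0.222,-0.04],[-0.092,0.24,-0.044],[-0.121,0.251,-0.048],[-0.151,0.254,-0.05],[-0.181,0.248,-0.052],[-0.208,0.233,-0.053],[-0.23,0.211,-0.053]], "dr": [[0,0,-0.021],[0,0,-0.023],[0,0,-0.026],[0,0,-0.028],[0,0,-0.03],[0,0,-0.031],[0,0,-0.032],[0,0,-0.032]]}}

```text
time: 59.05
eef_pos: [547.3, 169.0, 233.7]
ee_rot: [-2.845, -1.319, -0.004]
ft_force: [-0.8, 0.4, 0.6]
gripper_width: 0.405
grip_force: 0.0
```

{"name": "jog_arm", "arguments": {"travel": [[-0.245,0.184,-0.052],[-0.252,0.153,-0.05],[-0.251,0.122,-0.048],[-0.24,0.092,-0.044],[-0.222,0.065,-0.04],[-0.198,0.042,-0.035],[-0.17,0.025,-0.029],[-0.138,0.012,-0.024]], "dr": [[0,0,-0.031],[0,0,-0.03],[0,0,-0.028],[0,0,-0.026],[0,0,-0.023],[0,0,-0.021],[0,0,-0.017],[0,0,-0.014]]}}

```text
time: 59.85
eef_pos: [538.0, 18.7, 258.5]
ee_rot: [-2.335, -2.094, -0.006]
ft_force: [-0.2, 0.1, -0.1]
gripper_width: 0.402
grip_force: 0.0
```

```bash
python3 - <<'E'
from h import *
for i in range(4): optics.snapshot("side")
st=arm.state();im=optics.snapshot("wrist");sd=optics.snapshot("side");sc=optics.snapshot("scene")
print(st["eef_pos"],st["ee_rot"],abs(st["qvel"]).max())
json.dump({k:np.array(v).tolist() for k,v in st.items()},open("w11.json","w"))
for n,i in(("w11",im),("side11",sd),("scene11",sc)):cv2.imwrite(f"pics/{n}raw.png",i[:,:,::-1])
a=cv2.resize(im[:300,:,::-1],(600,352),interpolation=cv2.INTER_CUBIC)
b=cv2.resize(sd[190:290,140:240,::-1],(200,200),interpolation=cv2.INTER_CUBIC);d=cv2.resize(sc[280:384,100:250,::-1],(346,240),interpolation=cv2.INTER_CUBIC)
M=np.zeros((592,800,3),np.uint8);M[:352,:600]=a;M[:200,600:]=b;M[352:,:346]=d
e=cv2.resize(sc[275:355,120:200,::-1],(240,240),interpolation=cv2.INTER_CUBIC);M[352:,360:600]=e
cv2.imwrite("pics/m11.png",M)
E
```

```text
[538.07683395  19.66435471 258.17207361] [-2.3379638  -2.09074139 -0.00652052] 0.013239481293289482
```

View pics/m11.png

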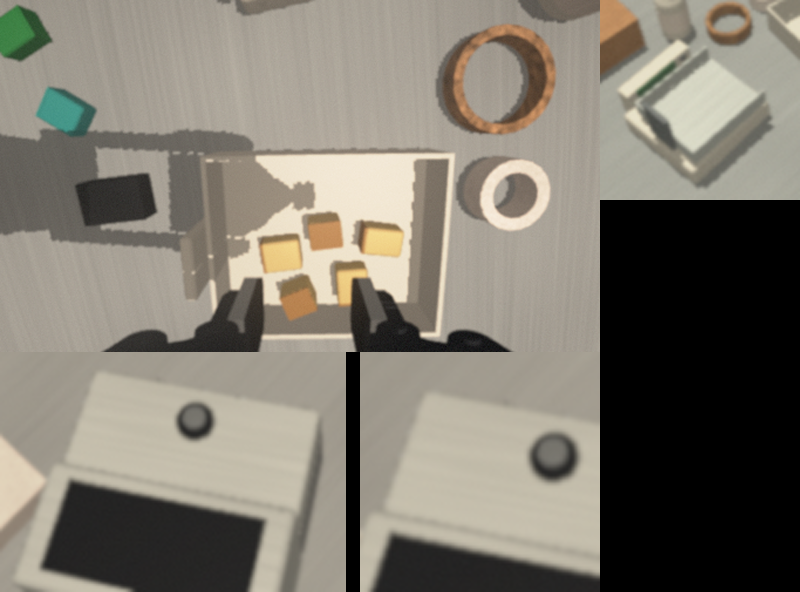

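The tub holds all five chunks. Its rim corners are at (203,157), (455,153) and (440,335) in the montage, with the tab at about (190,264). The pan sits on the scale and the start button is at scene pixel (184.4,308).

```bash
python3 - <<'E'
from h import *
np.set_printoptions(precision=2,suppress=True)
c=cam("wrist",json.load(open("w11.json")));s=1.171875
o=[(c,v8(u,s),p) for u,p in [((203,157),(-100,80,65)),((455,153),(100,80,65)),((440,335),(100,-80,65)),((190,264),(-105,0,105))]]
x,r=fit(0,o,[551,-17,-.1],0);print("tub",x,np.degrees(x[2]),r)
print("tab",px2w(c,v8([(190,264),(187,230),(188,298)],s),105))
print("ring",px2w(c,v8([(515,195),(481,195)],s),40),px2w(c,v8([(462,190)],s),0))
S=cam("scene")
o=[(S,v8(u,q,of),p) for u,q,of,p in [((193,98),3,(120,275),(75,0,187)),((98,22),2.307,(100,280),(30,-140,165)),((320,58),2.307,(100,280),(30,140,165))]]
w3=cam("wrist",json.load(open("w3.json")))
x,r=fit(0,o,[569,-336,-1.07],0);print("sealer",x,np.degrees(x[2]),r)
o2=o+[(w3,v8(u),p) for u,p in [((490,428),(0,-91,30)),((690,330),(0,91,30))]]
x,r=fit(0,o2,[569,-336,-1.07],0);print("sealer2",x,np.degrees(x[2]),r)
# darkest blob = button housing in scene
im=cv2.imread("pics/scene11raw.png",0)[295:325,165:205]
m=(im<70).astype(np.uint8);n,l,st,ce=cv2.connectedComponentsWithStats(m);print(st[1:],ce[1:]+[165,295])
E
```

```text
tub [551.23 -16.84  -0.11] -6.129649608056072 [-0.91 -3.08  2.65 -0.28  0.66  0.85 -0.96  3.52]
tab [[448.27  -2.56 105.  ]
 [450.98  23.01 105.  ]
 [441.58 -29.03 105.  ]]
ring [[718.29   7.62  40.  ]
 [687.98  10.84  40.  ]] [[686.47   8.89   0.  ]]
sealer [ 571.61 -336.33   -1.06] -60.7550542251232 [ 0.08  1.33 -1.86 -1.15  1.18 -0.22]
sealer2 [ 569.81 -338.46   -1.06] -60.94347098254603 [-1.06  1.49 -2.84 -1.15  0.1   0.11  1.97 -0.26 -0.46 -0.5 ]
[[13 10 14 12 56]] [[184.88 312.52]]
```

```bash
python3 - <<'E'
from h import *
plan([(447,-5,140,-6.1,8),(447,-5,94,-6.1,8)])
O=np.array([570.5,-337.5]);Y=-60.9;u=np.array([np.cos(np.radians(Y)),np.sin(np.radians(Y))])
t=lambda d:tuple(O+u*(d-105))   # tab position for tub origin at sealer x=d
print(t(-150),t(35))
print("drag");plan([(440,-50,94,-6.1,8),(*t(-150),94,Y,24),],start=(447,-5,94,-6.1))
E
```

```text
max mm 23.9 deg 0.07 
T [[-0.036, -0.089, 0.12], [-0.052, -0.128, 0.172], [-0.064, -0.157, 0.212], [-0.07, -0.173, 0.233], [-0.07, -0.173, 0.233], [-0.063, -0.157, 0.212], [-0.051, -0.128, 0.172], [-0.035, -0.089, 0.12]]
D [[0, 0, 0], [0, 0, 0], [0, 0, 0], [0, 0, 0], [0, 0, 0], [0, 0, 0], [0, 0, 0], [0, 0, 0]]
T [[0, 0, 0.047], [0, 0, 0.067], [0, 0, 0.083], [0, 0, 0.091], [0, 0, 0.091], [0, 0, 0.083], [0, 0, 0.067], [0, 0, 0.047]]
D [[0, 0, 0], [0, 0, 0], [0, 0, 0], [0, 0, 0], [0, 0, 0], [0, 0, 0], [0, 0, 0], [0, 0, 0]]
(np.float64(446.48447799200994), np.float64(-114.68808312595638)) (np.float64(536.4565233703556), np.float64(-276.33594438751743))
drag
max mm 7.2 deg 2.93 
T [[-0.046, -0.002, 0], [-0.066, -0.003, 0], [-0.082, -0.004, 0], [-0.09, -0.004, 0], [-0.09, -0.004, 0], [-0.082, -0.004, 0], [-0.066, -0.003, 0], [-0.046, -0.002, 0]]
D [[0, 0, 0], [0, 0, 0], [0, 0, 0], [0, 0, 0], [0, 0, 0], [0, 0, 0], [0, 0, 0], [0, 0, 0]]
T [[-0.018, 0.004, 0], [-0.022, 0.005, 0], [-0.025, 0.006, 0], [-0.028, 0.008, 0], [-0.03, 0.01, 0], [-0.032, 0.012, 0], [-0.034, 0.014, 0], [-0.035, 0.017, 0]]
D [[0, 0, 0.007], [0, 0, 0.008], [0, 0, 0.01], [0, 0, 0.011], [0, 0, 0.012], [0, 0, 0.013], [0, 0, 0.014], [0, 0, 0.015]]
T [[-0.036, 0.019, 0], [-0.036, 0.021, 0], [-0.036, 0.024, 0], [-0.035, 0.026, 0], [-0.034, 0.027, 0], [-0.032, 0.029, 0], [-0.03, 0.03, 0], [-0.027, 0.03, 0]]
D [[0, 0, 0.015], [0, 0, 0.016], [0, 0, 0.016], [0, 0, 0.016], [0, 0, 0.016], [0, 0, 0.016], [0, 0, 0.016], [0, 0, 0.015]]
T [[-0.025, 0.03, 0], [-0.022, 0.03, 0], [-0.019, 0.028, 0], [-0.017, 0.027, 0], [-0.014, 0.025, 0], [-0.012, 0.023, 0], [-0.01, 0.02, 0], [-0.008, 0.017, 0]]
D [[0, 0, 0.015], [0, 0, 0.014], [0, 0, 0.013], [0, 0, 0.012], [0, 0, 0.011], [0, 0, 0.01], [0, 0, 0.008], [0, 0, 0.007]]
```

{"name": "jog_arm", "arguments": {"travel": [[-0.036,-0.089,0.12],[-0.052,-0.128,0.172],[-0.064,-0.157,0.212],[-0.07,-0.173,0.233],[-0.07,-0.173,0.233],[-0.063,-0.157,0.212],[-0.051,-0.128,0.172],[-0.035,-0.089,0.12]], "dr": [[0,0,0],[0,0,0],[0,0,0],[0,0,0],[0,0,0],[0,0,0],[0,0,0],[0,0,0]]}}

```text
time: 61.0
eef_pos: [446.0, -4.6, 139.1]
ee_rot: [-2.335, -2.092, -0.004]
ft_force: [0.7, 0.4, 0.2]
gripper_width: 0.398
grip_force: 0.0
```

{"name": "jog_arm", "arguments": {"travel": [[0,0,0.047],[0,0,0.067],[0,0,0.083],[0,0,0.091],[0,0,0.091],[0,0,0.083],[0,0,0.067],[0,0,0.047]], "dr": [[0,0,0],[0,0,0],[0,0,0],[0,0,0],[0,0,0],[0,0,0],[0,0,0],[0,0,0]]}}

```text
time: 61.8
eef_pos: [447.1, -4.8, 93.2]
ee_rot: [-2.336, -2.092, -0.005]
ft_force: [-0.7, 0.2, 0.0]
gripper_width: 0.398
grip_force: 0.0
```

{"name": "jog_arm", "arguments": {"travel": [[0,0,0],[0,0,0],[0,0,0],[0,0,0],[0,0,0],[0,0,0],[0,0,0],[0,0,0]], "dr": [[0,0,0],[0,0,0],[0,0,0],[0,0,0],[0,0,0],[0,0,0],[0,0,0],[0,0,0]], "gripper": 0}}

```text
time: 62.6
eef_pos: [447.2, -4.8, 93.9]
ee_rot: [-2.336, -2.093, -0.006]
ft_force: [0.4, 1.5, -3.4]
gripper_width: 0.11
grip_force: 58.3
```

{"name": "jog_arm", "arguments": {"travel": [[-0.046,-0.002,0],[-0.066,-0.003,0],[-0.082,-0.004,0],[-0.09,-0.004,0],[-0.09,-0.004,0],[-0.082,-0.004,0],[-0.066,-0.003,0],[-0.046,-0.002,0]], "dr": [[0,0,0],[0,0,0],[0,0,0],[0,0,0],[0,0,0],[0,0,0],[0,0,0],[0,0,0]]}}

```text
time: 63.4
eef_pos: [440.1, -50.3, 93.8]
ee_rot: [-2.337, -2.092, -0.006]
ft_force: [1.4, 4.6, 3.6]
gripper_width: 0.105
grip_force: 59.3
```

{"name": "jog_arm", "arguments": {"travel": [[-0.018,0.004,0],[-0.022,0.005,0],[-0.025,0.006,0],[-0.028,0.008,0],[-0.03,0.01,0],[-0.032,0.012,0],[-0.034,0.014,0],[-0.035,0.017,0]], "dr": [[0,0,0.007],[0,0,0.008],[0,0,0.01],[0,0,0.011],[0,0,0.012],[0,0,0.013],[0,0,0.014],[0,0,0.015]]}}

```text
time: 64.2
eef_pos: [442.5, -68.8, 93.8]
ee_rot: [-2.611, -1.74, -0.006]
ft_force: [1.4, 4.6, 5.7]
gripper_width: 0.108
grip_force: 60.1
```

{"name": "jog_arm", "arguments": {"travel": [[-0.036,0.019,0],[-0.036,0.021,0],[-0.036,0.024,0],[-0.035,0.026,0],[-0.034,0.027,0],[-0.032,0.029,0],[-0.03,0.03,0],[-0.027,0.03,0]], "dr": [[0,0,0.015],[0,0,0.016],[0,0,0.016],[0,0,0.016],[0,0,0.016],[0,0,0.016],[0,0,0.016],[0,0,0.015]]}}

```text
time: 65.0
eef_pos: [445.7, -96.2, 93.7]
ee_rot: [-2.902, -1.193, -0.006]
ft_force: [2.0, 3.8, 5.8]
gripper_width: 0.11
grip_force: 60.3
```

{"name": "jog_arm", "arguments": {"travel": [[-0.025,0.03,0],[-0.022,0.03,0],[-0.019,0.028,0],[-0.017,0.027,0],[-0.014,0.025,0],[-0.012,0.023,0],[-0.01,0.02,0],[-0.008,0.017,0]], "dr": [[0,0,0.015],[0,0,0.014],[0,0,0.013],[0,0,0.012],[0,0,0.011],[0,0,0.01],[0,0,0.008],[0,0,0.007]]}}

```text
time: 65.8
eef_pos: [447.9, -115.4, 93.8]
ee_rot: [-3.042, -0.773, -0.007]
ft_force: [2.2, 3.8, 6.5]
gripper_width: 0.102
grip_force: 60.3
```

```bash
python3 - <<'E'
from h import *
st=arm.state();im=optics.snapshot("wrist");sc=optics.snapshot("scene");sd=optics.snapshot("side")
for n,i in(("w12",im),("scene12",sc),("side12",sd)):cv2.imwrite(f"pics/{n}raw.png",i[:,:,::-1])
json.dump({k:np.array(v).tolist() for k,v in st.items()},open("w12.json","w"))
M=R.from_rotvec(st["ee_rot"]).as_matrix();print(st["eef_pos"],M.round(3),np.degrees(np.arctan2(M[1,1],M[0,1])),st["ft_force"])
blobs(sc[170:300],cam("scene"))
# visible brightness along sealer-frame samples (rails) in the scene image
S=cam("scene");O=np.array([570.5,-337.5]);a=np.radians(-60.9);g=cv2.cvtColor(sc,cv2.COLOR_RGB2GRAY)
W=cam("wrist",json.load(open("w3.json")));gw=cv2.imread("pics/w3raw.png",0)
for nm,C,G in(("w3",W,gw),("scene",S,g)):
  for x in(-20,-10,0,10,20):
    row=[]
    for y in list(range(-110,-75,3))+[999]+list(range(77,112,3)):
        if y==999: row.append("|");continue
        P=[O[0]+np.cos(a)*x-np.sin(a)*y,O[1]+np.sin(a)*x+np.cos(a)*y,30];p=proj(C,P)[0]
        u,v=int(round(p[0])),int(round(p[1]));row.append(str(G[v,u]) if 0<=u<512 and 0<=v<384 else "-")
    print(nm,x," ".join(row))
E
```

```text
[ 447.89218155 -115.3972753    93.75266705] [[ 0.879  0.478  0.003]
 [ 0.478 -0.879  0.004]
 [ 0.005 -0.002 -1.   ]] -61.46520097457924 [2.20594066 3.76242698 6.51738813]
2348 [434.6  40.4] [ 551.7 1613.8   20. ]
1929 [386.1  38.9] [ 336.  1421.2   20. ]
251 [315.4  67.5] [185.5 926.9  20. ]
178 [205.9  88.1] [-117.6  463.8   20. ]
83 [190.   84.1] [-196.5  439.6   20. ]
107 [189.7  99.5] [-118.7  357.5   20. ]
99 [201.7 108.6] [-34.  345.2  20. ]
w3 -20 160 165 165 165 168 159 106 90 102 153 161 160 | 97 78 77 73 73 74 97 155 165 165 165 155
w3 -10 112 117 110 147 165 163 164 133 91 95 116 117 | 86 74 74 75 84 141 164 162 163 162 155 156
w3 0 95 91 96 94 153 195 187 187 163 95 98 96 | 82 73 74 95 173 171 165 163 116 91 98 115
w3 10 85 84 83 80 95 110 117 125 91 87 96 96 | 80 74 76 122 161 167 167 109 87 92 87 87
w3 20 80 81 80 82 86 96 97 97 91 89 98 93 | 82 76 73 91 93 98 90 84 78 77 81 76
scene -20 179 179 178 178 177 175 178 178 178 178 178 178 | 183 181 178 176 174 172 180 179 177 174 172 170
scene -10 180 180 180 179 180 179 180 180 180 179 180 180 | 186 186 187 187 186 186 187 186 186 187 186 186
scene 0 182 183 183 183 183 182 183 183 183 183 183 183 | 186 186 185 185 186 186 186 187 186 187 188 187
scene 10 181 181 180 180 180 180 182 181 181 181 181 181 | 187 187 187 188 188 187 187 187 188 188 187 187
scene 20 183 182 183 183 183 183 183 183 183 183 183 183 | 185 184 185 185 184 185 185 185 185 185 185 185
```

```bash
cat >> h.py <<'E'
O=np.array([569.6,-338.0]);Y=-60.9;u=np.array([np.cos(np.radians(Y)),np.sin(np.radians(Y))])
t=lambda d:tuple(O+u*(d-105))
def inseal(p): r=np.array(p[:2])-O;return r@u, r@np.array([-u[1],u[0]])
E
python3 - <<'E'
from h import *
plan([(*t(-100),94,Y,16),(*t(25),94,Y,24)])
E
```

```text
max mm 6.7 deg 0.05 
T [[-0.001, 0.022, 0], [-0.001, 0.028, 0], [-0.001, 0.033, 0], [-0.001, 0.038, 0], [-0.001, 0.042, 0], [-0.001, 0.045, 0], [-0.002, 0.047, 0], [-0.002, 0.048, 0]]
D [[0, 0, 0], [0, 0, 0], [0, 0, 0], [0, 0, 0], [0, 0, 0], [0, 0, 0], [0, 0, 0], [0, 0, 0]]
T [[-0.002, 0.048, 0], [-0.002, 0.047, 0], [-0.002, 0.045, 0], [-0.001, 0.042, 0], [-0.001, 0.038, 0], [-0.001, 0.033, 0], [-0.001, 0.028, 0], [-0.001, 0.022, 0]]
D [[0, 0, 0], [0, 0, 0], [0, 0, 0], [0, 0, 0], [0, 0, 0], [0, 0, 0], [0, 0, 0], [0, 0, 0]]
T [[0, 0.036, 0], [0, 0.043, 0], [0, 0.049, 0], [0, 0.055, 0], [0, 0.061, 0], [0, 0.066, 0], [0, 0.071, 0], [0, 0.075, 0]]
D [[0, 0, 0], [0, 0, 0], [0, 0, 0], [0, 0, 0], [0, 0, 0], [0, 0, 0], [0, 0, 0], [0, 0, 0]]
T [[0, 0.078, 0], [0, 0.081, 0], [0, 0.083, 0], [0, 0.084, 0], [0, 0.084, 0], [0, 0.083, 0], [0, 0.081, 0], [0, 0.078, 0]]
D [[0, 0, 0], [0, 0, 0], [0, 0, 0], [0, 0, 0], [0, 0, 0], [0, 0, 0], [0, 0, 0], [0, 0, 0]]
T [[0, 0.075, 0], [0, 0.071, 0], [0, 0.066, 0], [0, 0.061, 0], [0, 0.055, 0], [0, 0.049, 0], [0, 0.043, 0], [0, 0.036, 0]]
D [[0, 0, 0], [0, 0, 0], [0, 0, 0], [0, 0, 0], [0, 0, 0], [0, 0, 0], [0, 0, 0], [0, 0, 0]]
```

{"name": "jog_arm", "arguments": {"travel": [[-0.001,0.022,0],[-0.001,0.028,0],[-0.001,0.033,0],[-0.001,0.038,0],[-0.001,0.042,0],[-0.001,0.045,0],[-0.002,0.047,0],[-0.002,0.048,0]], "dr": [[0,0,-0.001],[0,0,0],[0,0,-0.001],[0,0,0],[0,0,-0.001],[0,0,0],[0,0,0],[0,0,0]]}}

```text
time: 66.75
eef_pos: [454.7, -133.7, 93.7]
ee_rot: [-3.031, -0.784, 0.004]
ft_force: [-6.1, 9.6, 15.9]
gripper_width: 0.104
grip_force: 60.7
```

{"name": "jog_arm", "arguments": {"travel": [[-0.002,0.048,0],[-0.002,0.047,0],[-0.002,0.045,0],[-0.001,0.042,0],[-0.001,0.038,0],[-0.001,0.033,0],[-0.001,0.028,0],[-0.001,0.022,0]], "dr": [[0,0,0],[0,0,0],[0,0,0],[0,0,0],[0,0,0],[0,0,0],[0,0,0],[0,0,0]]}}

```text
time: 67.55
eef_pos: [465.7, -155.1, 93.8]
ee_rot: [-3.03, -0.783, 0.004]
ft_force: [-4.6, 11.1, 16.2]
gripper_width: 0.107
grip_force: 60.8
```

{"name": "jog_arm", "arguments": {"travel": [[0,0.036,0],[0,0.043,0],[0,0.049,0],[0,0.055,0],[0,0.061,0],[0,0.066,0],[0,0.071,0],[0,0.075,0]], "dr": [[0,0,0],[0,0,0],[0,0,0],[0,0,0],[0,0,0],[0,0,0],[0,0,0],[0,0,0]]}}

```text
time: 68.35
eef_pos: [476.3, -175.2, 93.7]
ee_rot: [-3.01, -0.786, 0.02]
ft_force: [-3.3, 6.9, 9.8]
gripper_width: 0.107
grip_force: 72.5
```

```bash
python3 - <<'E'
from h import *
np.set_printoptions(precision=3,suppress=True)
st=arm.state();M=R.from_rotvec(st["ee_rot"]).as_matrix()
print(st["eef_pos"],inseal(st["eef_pos"]),inseal([465.7,-155.1]),M,st["joints"],st["ft_force"],st["moment"],st["joint_torque"],st["qvel"])
sc=optics.snapshot("scene");sd=optics.snapshot("side");im=optics.snapshot("wrist")
for n,i in(("w13",im),("scene13",sc),("side13",sd)):cv2.imwrite(f"pics/{n}raw.png",i[:,:,::-1])
st=arm.state();print(st["eef_pos"],st["ft_force"],st["ee_rot"])
E
```

```text
[ 476.342 -175.168   93.709] (np.float64(-187.63259699476046), np.float64(-2.2954928693317527)) (np.float64(-210.34318561918727), np.float64(-1.8341928939284506)) [[ 0.872  0.488 -0.02 ]
 [ 0.489 -0.872  0.026]
 [-0.005 -0.032 -0.999]] [-0.579  0.644  1.838  0.017  0.692  0.468] [-3.305  6.897  9.777] [-0.385 -0.333  0.108] [ -2.948 -33.437 -10.08    0.349   0.066   0.166] [-0.128  0.077 -0.296 -0.2   -0.234 -0.038]
[ 485.365 -187.228   93.616] [-0.771 10.517 14.164] [-3.032 -0.787 -0.001]
```

```bash
python3 - <<'E'
from h import *
np.set_printoptions(precision=3,suppress=True)
st=arm.state();print(st["eef_pos"],inseal(st["eef_pos"]),st["ft_force"],st["moment"],st["joints"])
plan([(*t(-25),94.8,Y,16),(*t(25),94.8,Y,16)])
E
```

```text
[ 485.365 -187.228   93.616] (np.float64(-172.70662067225956), np.float64(-0.27616209578065876)) [-0.771 10.517 14.164] [1.168 0.034 0.157] [-0.586  0.648  1.821  0.01   0.678  0.469]
max mm 4.0 deg 0.04 
T [[0, 0.019, -0.001], [0, 0.024, -0.001], [0, 0.029, -0.001], [0, 0.033, -0.001], [0, 0.037, -0.001], [0, 0.04, -0.001], [0, 0.042, -0.001], [0, 0.043, -0.001]]
D [[0, 0, 0], [0, 0, 0], [0, 0, 0], [0, 0, 0], [0, 0, 0], [0, 0, 0], [0, 0, 0], [0, 0, 0]]
T [[0, 0.043, -0.001], [0, 0.042, -0.001], [0, 0.04, -0.001], [0, 0.037, -0.001], [0, 0.033, -0.001], [0, 0.029, -0.001], [0, 0.024, -0.001], [0, 0.019, -0.001]]
D [[0, 0, 0], [0, 0, 0], [0, 0, 0], [0, 0, 0], [0, 0, 0], [0, 0, 0], [0, 0, 0], [0, 0, 0]]
T [[0, 0.023, 0], [0, 0.028, 0], [0, 0.034, 0], [0, 0.039, 0], [0, 0.043, 0], [0, 0.047, 0], [0, 0.049, 0], [0, 0.05, 0]]
D [[0, 0, 0], [0, 0, 0], [0, 0, 0], [0, 0, 0], [0, 0, 0], [0, 0, 0], [0, 0, 0], [0, 0, 0]]
T [[0, 0.05, 0], [0, 0.049, 0], [0, 0.047, 0], [0, 0.043, 0], [0, 0.039, 0], [0, 0.034, 0], [0, 0.028, 0], [0, 0.023, 0]]
D [[0, 0, 0], [0, 0, 0], [0, 0, 0], [0, 0, 0], [0, 0, 0], [0, 0, 0], [0, 0, 0], [0, 0, 0]]
```

{"name": "jog_arm", "arguments": {"travel": [[0,0.019,-0.003],[0,0.024,-0.003],[0,0.029,-0.003],[0,0.033,-0.002],[0,0.037,-0.002],[0,0.04,-0.001],[0,0.042,-0.001],[0,0.043,-0.001]], "dr": [[0,0,0],[0,0,0],[0,0,0],[0,0,0],[0,0,0],[0,0,0],[0,0,0],[0,0,0]]}}

```text
time: 69.3
eef_pos: [494.8, -206.4, 93.6]
ee_rot: [-3.03, -0.785, 0.003]
ft_force: [-1.9, 7.1, 6.3]
gripper_width: 0.111
grip_force: 60.0
```

{"name": "jog_arm", "arguments": {"travel": [[0,0.043,0],[0,0.042,0],[0,0.04,0],[0,0.037,0],[0,0.033,0],[0,0.029,0],[0,0.024,0],[0,0.019,0]], "dr": [[0,0,0],[0,0,0],[0,0,0],[0,0,0],[0,0,0],[0,0,0],[0,0,0],[0,0,0]]}}

```text
time: 70.1
eef_pos: [505.2, -224.9, 93.6]
ee_rot: [-3.03, -0.784, 0.003]
ft_force: [-2.3, 9.7, 8.9]
gripper_width: 0.111
grip_force: 60.1
```

```bash
python3 - <<'E'
from h import *
np.set_printoptions(precision=3,suppress=True)
st=arm.state();M=R.from_rotvec(st["ee_rot"]).as_matrix();print(st["eef_pos"],inseal(st["eef_pos"]),st["ft_force"],st["moment"],np.degrees(np.arctan2(M[1,1],M[0,1])),M[2])
c=cam("scene");sc=optics.snapshot("scene");blobs(sc[:,:],c,z=17,amin=15)
E
```

```text
[ 505.199 -224.862   93.647] (np.float64(-130.17705001600987), np.float64(-1.2485267958107038)) [-2.3    9.652  8.941] [0.694 0.041 0.203] -60.984168556094936 [ 0.001 -0.012 -1.   ]
625 [181.1   5.3] [-784.6  966.7   17. ]
22883 [399.8  76.3] [ 542.2 1152.    17. ]
327 [28.2 93.3] [-785.6  -80.5   17. ]
312 [  8.4 106.8] [-779.1 -196.8   17. ]
29 [366.2 121.7] [570.4 739.1  17. ]
1930 [386.1 209. ] [854.9 367.7  17. ]
250 [315.3 237.4] [716.4 102.7  17. ]
151 [196.  288.3] [ 526.5 -291.6   17. ]
91 [180.  287.2] [ 484.7 -320.7   17. ]
16 [386.5 366.5] [1124.7 -136.3   17. ]
```

{"name": "jog_arm", "arguments": {"travel": [[0,0.023,-0.002],[0,0.028,-0.002],[0,0.034,-0.002],[0,0.039,-0.002],[0,0.043,-0.001],[0,0.047,-0.001],[0,0.049,-0.001],[0,0.05,-0.001]], "dr": [[0,0,0],[0,0,0],[0,0,0],[0,0,0],[0,0,0],[0,0,0],[0,0,0],[0,0,0]]}}

```text
time: 70.95
eef_pos: [518.2, -247.5, 93.7]
ee_rot: [-3.032, -0.783, 0.001]
ft_force: [1.2, 6.7, 1.9]
gripper_width: 0.109
grip_force: 59.2
```

{"name": "jog_arm", "arguments": {"travel": [[0,0.05,0],[0,0.049,0],[0,0.047,-0.001],[0,0.043,-0.001],[0,0.039,-0.001],[0,0.034,0],[0,0.028,0],[0,0.023,0]], "dr": [[0,0,0],[0,0,0],[0,0,0],[0,0,0],[0,0,0],[0,0,0],[0,0,0],[0,0,0]]}}

```text
time: 71.75
eef_pos: [530.4, -269.1, 93.8]
ee_rot: [-3.032, -0.783, 0.0]
ft_force: [0.5, 6.9, 2.2]
gripper_width: 0.109
grip_force: 59.2
```

{"name": "jog_arm", "arguments": {"travel": [[0,0.015,0],[0,0.015,0],[0,0.015,0],[0,0.015,0],[0,0.015,0],[0,0,0],[0,0,0],[0,0,0]], "dr": [[0,0,0],[0,0,0],[0,0,0],[0,0,0],[0,0,0],[0,0,0],[0,0,0],[0,0,0]]}}

```text
time: 72.55
eef_pos: [531.8, -271.3, 93.7]
ee_rot: [-3.026, -0.781, 0.004]
ft_force: [-2.0, 13.4, 6.4]
gripper_width: 0.111
grip_force: 60.2
```

```bash
python3 - <<'E'
from h import *
st=arm.state();M=R.from_rotvec(st["ee_rot"]).as_matrix();print(st["eef_pos"],inseal(st["eef_pos"]),st["ft_force"],st["moment"],np.degrees(np.arctan2(M[1,1],M[0,1])),M[2])
E
```

```text
[ 531.76931167 -271.29604157   93.74602656] (np.float64(-76.68246824363015), np.float64(-0.6149096460898371)) [-1.98589946 13.40395131  6.37321356] [ 1.01732095 -0.01038536 -0.13251195] -61.04583973657616 [ 0.00160243 -0.01651128 -0.9998624 ]
```

{"name": "jog_arm", "arguments": {"travel": [[0,0.015,0],[0,0.015,0],[0,0.015,0],[0,0.015,0],[0,0.015,0],[0,0,0],[0,0,0],[0,0,0]], "dr": [[0,0,0],[0,0,0],[0,0,0],[0,0,0],[0,0,0],[0,0,0],[0,0,0],[0,0,0]]}}

```text
time: 73.35
eef_pos: [531.9, -271.4, 93.7]
ee_rot: [-3.016, -0.778, 0.011]
ft_force: [-6.1, 25.6, 15.5]
gripper_width: 0.107
grip_force: 71.7
```

{"name": "jog_arm", "arguments": {"travel": [[0,0.015,0],[0,0.015,0],[0,0.015,0],[0,0.015,0],[0,0.015,0],[0,0,0],[0,0,0],[0,0,0]], "dr": [[0,0,0],[0,0,0],[0,0,0],[0,0,0],[0,0,0],[0,0,0],[0,0,0],[0,0,0]]}}

```text
time: 74.15
eef_pos: [532.3, -271.5, 93.7]
ee_rot: [-3.005, -0.775, 0.017]
ft_force: [-11.4, 36.1, 23.4]
gripper_width: 0.111
grip_force: 86.2
```

{"name": "jog_arm", "arguments": {"travel": [[0,-0.03,0],[0,-0.03,0],[0,-0.03,0],[0,-0.03,0],[0,0,0],[0,0,0],[0,0,0],[0,0,0]], "dr": [[0,0,0],[0,0,0],[0,0,0],[0,0,0],[0,0,0],[0,0,0],[0,0,0],[0,0,0]]}}

```text
time: 74.95
eef_pos: [532.3, -271.3, 93.7]
ee_rot: [-3.022, -0.779, 0.005]
ft_force: [-2.5, 18.4, 8.9]
gripper_width: 0.109
grip_force: 63.1
```

{"name": "jog_arm", "arguments": {"travel": [[0,0,0],[0,0,0],[0,0,0],[0,0,0],[0,0,0],[0,0,0],[0,0,0],[0,0,0]], "dr": [[0,0,0],[0,0,0],[0,0,0],[0,0,0],[0,0,0],[0,0,0],[0,0,0],[0,0,0]], "gripper": 0.4}}

```text
time: 75.75
eef_pos: [535.4, -278.1, 94.6]
ee_rot: [-3.035, -0.789, -0.002]
ft_force: [0.4, -1.3, 0.6]
gripper_width: 0.401
grip_force: 0.0
```

```bash
python3 - <<'E'
from h import *
st=arm.state();print(st["eef_pos"],inseal(st["eef_pos"]),st["ft_force"])
p=st["eef_pos"]
# rise, then hover so the wrist camera (67 mm along tool x, looking back) sees the button
plan([(p[0],p[1],200,Y,8),(560,-360,290,Y,8)])
E
```

```text
[ 535.37327489 -278.10348752   94.56602813] (np.float64(-68.98157623708755), np.float64(-0.7765685095052905)) [ 0.40162218 -1.29825436  0.60471471]
max mm 19.6 deg 0.06 
T [[0, -0.001, -0.107], [0, -0.001, -0.154], [0, -0.001, -0.189], [0, -0.001, -0.208], [0, -0.001, -0.208], [0, 0, -0.189], [0, 0, -0.154], [0, 0, -0.107]]
D [[0, 0, 0], [0, 0, 0], [0, 0, 0], [0, 0, 0], [0, 0, 0], [0, 0, 0], [0, 0, 0], [0, 0, 0]]
T [[-0.019, 0.085, -0.092], [-0.027, 0.122, -0.131], [-0.033, 0.15, -0.162], [-0.036, 0.165, -0.178], [-0.036, 0.165, -0.178], [-0.033, 0.15, -0.162], [-0.027, 0.122, -0.131], [-0.019, 0.085, -0.092]]
D [[0, 0, 0], [0, 0, 0], [0, 0, 0], [0, 0, 0], [0, 0, 0], [0, 0, 0], [0, 0, 0], [0, 0, 0]]
```

{"name": "jog_arm", "arguments": {"travel": [[0,-0.001,-0.107],[0,-0.001,-0.154],[0,-0.001,-0.189],[0,-0.001,-0.208],[0,-0.001,-0.208],[0,0,-0.189],[0,0,-0.154],[0,0,-0.107]], "dr": [[0,0,0],[0,0,0],[0,0,0],[0,0,0],[0,0,0],[0,0,0],[0,0,0],[0,0,0]]}}

```text
time: 76.55
eef_pos: [535.7, -278.6, 201.8]
ee_rot: [-3.036, -0.79, -0.004]
ft_force: [0.2, -0.7, -0.9]
gripper_width: 0.395
grip_force: 0.0
```

{"name": "jog_arm", "arguments": {"travel": [[-0.019,0.085,-0.092],[-0.027,0.122,-0.131],[-0.033,0.15,-0.162],[-0.036,0.165,-0.178],[-0.036,0.165,-0.178],[-0.033,0.15,-0.162],[-0.027,0.122,-0.131],[-0.019,0.085,-0.092]], "dr": [[0,0,0],[0,0,0],[0,0,0],[0,0,0],[0,0,0],[0,0,0],[0,0,0],[0,0,0]], "gripper": 0}}

```text
time: 77.35
eef_pos: [560.1, -362.1, 290.0]
ee_rot: [-3.035, -0.789, -0.002]
ft_force: [0.3, -0.4, -0.1]
gripper_width: -0.003
grip_force: 0.0
```

```bash
python3 - <<'E'
from h import *
np.set_printoptions(precision=1,suppress=True)
for i in range(5): optics.snapshot("side")
st=arm.state();im=optics.snapshot("wrist");cv2.imwrite("pics/w14raw.png",im[:,:,::-1])
json.dump({k:np.array(v).tolist() for k,v in st.items()},open("w14.json","w"))
c=cam("wrist",st);print(st["eef_pos"])
g=cv2.cvtColor(im,cv2.COLOR_RGB2GRAY)
p=proj(c,[604,-400,187])[0];print("pred",p)
m=(g<70).astype(np.uint8);n,l,s,ce=cv2.connectedComponentsWithStats(m)
for i in range(1,n):
    if s[i,4]>150: print(s[i],ce[i],px2w(c,[ce[i]],183)[0])
h=cv2.HoughCircles(cv2.GaussianBlur(g,(3,3),0)[:260],cv2.HOUGH_GRADIENT,1.5,20,param1=80,param2=25,minRadius=12,maxRadius=50)
if h is not None:
    for q in h[0][:5]: print("circ",q,px2w(c,[q[:2]],185)[0])
x,y=map(int,p);print(g[max(0,y-60):y+60:6,max(0,x-60):x+60:6])
E
```

```text
[ 559.4 -360.1  288.5]
pred [348.9 177. ]
[ 311  143   61   59 1316] [337.4 170.2] [ 603.9 -392.   183. ]
[271 172   5  64 173] [273.1 208.5] [ 559.4 -367.7  183. ]
[ 478  183   34  152 2574] [500.1 283.8] [ 591.7 -548.4  183. ]
[    0   236   512   148 39848] [259.3 337.6] [ 462.3 -410.7  183. ]
circ [231.8 126.8  49.1] [ 594.7 -316.8  185. ]
circ [339.8 173.2  31.5] [ 603.  -393.9  185. ]
circ [228.8 105.8  47.4] [ 605.4 -309.   185. ]
circ [227.2 201.8  49.1] [ 548.8 -337.7  185. ]
circ [209.2 120.8  49.1] [ 591.1 -302.4  185. ]
[[212 209 206 212 212 211 210 211 210 207 211 208 201 208 203 205 203 205
  196 199]
 [210 210 208 213 212 212 207 210 208 206 207 207 203 206 205 204 203 203
  195 200]
 [209 207 208 211 211 209 209 208 206 207 209 205 200 207 206 203 204 202
  194 205]
 [210 209 207 212 211 207 207 206 206 209 209 204 202 204 200 203 200 200
  195 203]
 [210 208 206 209 210 209 205 206 205 190 208 205 197 203 203 203 200 200
  197 205]
 [210 209 204 206 208 208 153  60  65  65  67  63 184 200 198 203 200 199
  198 204]
 [211 205 204 207 207 117  66  70  68  67  67  65  6
[... 438 characters left out ...]
 198 197
  204 198]
 [207 203 200 204 140  54  57 110 124 126 125 124  97  74 201 201 202 198
  207 196]
 [207 201 199 201 207  98  56  52  89 115 116  71  51 204 198 202 197 199
  207 199]
 [203 200 200 201 208 200 177  73  54  49  52 132 201 199 200 202 198 203
  204 198]
 [202 199 201 202 208 198 199 202 200 207 201 195 198 199 199 200 198 200
  202 199]
 [132 175 190 199 209 200 195 200 199 206 202 197 196 196 198 202 197 202
  199 202]
 [122 123 119 122 129 151 201 199 200 207 201 196 195 200 196 201 196 203
  201 201]
 [121 118 120 123 119 172 196 199 198 205 198 200 198 198 198 202 195 202
  197 202]
 [119 115 120 120 123 185 195 199 197 202 198 197 198 198 201 196 199 204
  194 205]]
```

```bash
python3 - <<'E'
from h import *
st=json.load(open("w14.json"));c=cam("wrist",st);g=cv2.imread("pics/w14raw.png",0)
m=np.zeros_like(g);r=g[143:202,311:372];k=((r>80)&(r<145)).astype(np.uint8);k=cv2.erode(k,np.ones((3,3)))
n,l,s,ce=cv2.connectedComponentsWithStats(k);i=1+s[1:,4].argmax();print(s[i],ce[i]);P=px2w(c,[ce[i]+[311,143]],187)[0];print(P)
plan([(P[0],P[1],240,Y,8),(P[0],P[1],216,Y,8)])
E
```

```text
[  16   14   38   38 1129] [34.10806023 32.68113375]
[ 603.4953298  -397.31096252  187.        ]
max mm 11.9 deg 0.08 
T [[0.021, 0.056, 0.049], [0.029, 0.079, 0.07], [0.036, 0.098, 0.086], [0.04, 0.107, 0.095], [0.04, 0.107, 0.095], [0.036, 0.097, 0.087], [0.03, 0.079, 0.071], [0.021, 0.055, 0.049]]
D [[0, 0, 0], [0, 0, 0], [0, 0, 0], [0, 0, 0], [0, 0, 0], [0, 0, 0], [0, 0, 0], [0, 0, 0]]
T [[0, 0, 0.024], [0, 0, 0.035], [0, 0, 0.043], [0, 0, 0.047], [0, 0, 0.047], [0, 0, 0.043], [0, 0, 0.035], [0, 0, 0.024]]
D [[0, 0, 0], [0, 0, 0], [0, 0, 0], [0, 0, 0], [0, 0, 0], [0, 0, 0], [0, 0, 0], [0, 0, 0]]
```

{"name": "jog_arm", "arguments": {"travel": [[0.021,0.056,0.049],[0.029,0.079,0.07],[0.036,0.098,0.086],[0.04,0.107,0.095],[0.04,0.107,0.095],[0.036,0.097,0.087],[0.03,0.079,0.071],[0.021,0.055,0.049]], "dr": [[0,0,0],[0,0,0],[0,0,0],[0,0,0],[0,0,0],[0,0,0],[0,0,0],[0,0,0]]}}

```text
time: 78.45
eef_pos: [604.4, -398.4, 239.9]
ee_rot: [-3.034, -0.789, -0.001]
ft_force: [-0.1, 0.5, 0.1]
gripper_width: 0.001
grip_force: 0.0
```

{"name": "jog_arm", "arguments": {"travel": [[0,0,0.024],[0,0,0.035],[0,0,0.043],[0,0,0.047],[0,0,0.047],[0,0,0.043],[0,0,0.035],[0,0,0.024]], "dr": [[0,0,0],[0,0,0],[0,0,0],[0,0,0],[0,0,0],[0,0,0],[0,0,0],[0,0,0]]}}

```text
time: 79.25
eef_pos: [603.9, -397.8, 216.8]
ee_rot: [-3.034, -0.789, -0.001]
ft_force: [0.2, 0.6, -0.3]
gripper_width: -0.003
grip_force: 0.0
```

{"name": "jog_arm", "arguments": {"travel": [[0,0,0.015],[0,0,0.015],[0,0,0.015],[0,0,0.015],[0,0,0.015],[0,0,0],[0,0,0],[0,0,0]], "dr": [[0,0,0],[0,0,0],[0,0,0],[0,0,0],[0,0,0],[0,0,0],[0,0,0],[0,0,0]]}}

```text
time: 80.05
eef_pos: [604.0, -397.9, 211.4]
ee_rot: [-3.035, -0.789, -0.002]
ft_force: [-1.3, -0.1, 2.5]
gripper_width: -0.002
grip_force: 0.9
```

Contact began at z ≈ 212, as predicted, so I'll press further.

{"name": "jog_arm", "arguments": {"travel": [[0,0,0.015],[0,0,0.015],[0,0,0.015],[0,0,0.015],[0,0,0.01],[0,0,0],[0,0,0],[0,0,0]], "dr": [[0,0,0],[0,0,0],[0,0,0],[0,0,0],[0,0,0],[0,0,0],[0,0,0],[0,0,0]]}}

```text
time: 80.85
eef_pos: [604.1, -397.9, 206.1]
ee_rot: [-3.035, -0.79, -0.002]
ft_force: [0.0, 0.5, 5.5]
gripper_width: 0.003
grip_force: 2.7
```

{"name": "jog_arm", "arguments": {"travel": [[0,0,0.01],[0,0,0.01],[0,0,0.01],[0,0,0],[0,0,0],[0,0,0],[0,0,0],[0,0,0]], "dr": [[0,0,0],[0,0,0],[0,0,0],[0,0,0],[0,0,0],[0,0,0],[0,0,0],[0,0,0]]}}

```text
time: 81.65
eef_pos: [604.1, -397.9, 206.0]
ee_rot: [-3.036, -0.79, -0.003]
ft_force: [-4.0, 2.4, 13.2]
gripper_width: -0.0
grip_force: 6.3
```

{"name": "jog_arm", "arguments": {"travel": [[0,0,-0.05],[0,0,-0.1],[0,0,-0.2],[0,0,-0.25],[0,0,-0.25],[0,0,-0.2],[0,0,-0.1],[0,0,0]], "dr": [[0,0,0],[0,0,0],[0,0,0],[0,0,0],[0,0,0],[0,0,0],[0,0,0],[0,0,0]]}}

```text
time: 82.45
eef_pos: [604.4, -398.6, 296.0]
ee_rot: [-3.036, -0.79, -0.003]
ft_force: [-0.0, -0.3, 0.4]
gripper_width: -0.002
grip_force: 0.0
```

{"name": "jog_arm", "arguments": {"travel": [[0,-0.2,0],[0,-0.3,0],[0,-0.3,0],[0,-0.3,0],[0,-0.3,0],[0,-0.2,0],[0,-0.1,0],[0,0,0]], "dr": [[0,0,0],[0,0,0],[0,0,0],[0,0,0],[0,0,0],[0,0,0],[0,0,0],[0,0,0]]}}

```text
time: 83.25
eef_pos: [537.2, -278.6, 295.1]
ee_rot: [-3.033, -0.79, 0.0]
ft_force: [0.5, -0.3, 0.3]
gripper_width: -0.004
grip_force: 0.0
```

```bash
python3 - <<'E'
from h import *
np.set_printoptions(precision=1,suppress=True)
for i in range(4): optics.snapshot("side")
st=arm.state();im=optics.snapshot("wrist");cv2.imwrite("pics/w15raw.png",im[:,:,::-1]);print(st["eef_pos"],st["ft_force"])
c=cam("wrist",st);g=cv2.cvtColor(im,cv2.COLOR_RGB2GRAY)
# brightness along sealer axis at tab-top height, offset +-15 in y
O2=np.array([566.5,-333.]);n=np.array([-u[1],u[0]])
for y in(8,18):
    row=[]
    for x in range(-100,-36,3):
        p=proj(c,[*(O2+u*x+n*y),105])[0];a,b=int(round(p[0])),int(round(p[1]));row.append((x,int(g[b,a])) if 0<=a<512 and 0<=b<384 else (x,None))
    print(y,row)
sd=optics.snapshot("side");sc=optics.snapshot("scene")
o=cv2.imread("pics/side11raw.png")[:,:,::-1]
d=np.abs(sd.astype(int)-o).max(2)[150:330,130:240];print("side diff scale region",(d>40).sum(),np.argwhere(d>40).mean(0) if (d>40).any() else "")
blobs(sc[200:320,100:300],cam("scene"))
E
```

```text
[ 538.2 -280.5  295.6] [-0.4  0.1 -0.7]
8 [(-100, 175), (-97, 175), (-94, 173), (-91, 176), (-88, 177), (-85, 178), (-82, 178), (-79, 136), (-76, 151), (-73, 225), (-70, 232), (-67, 211), (-64, 230), (-61, 225), (-58, 233), (-55, 233), (-52, 233), (-49, 234), (-46, 235), (-43, 234), (-40, 228), (-37, 124)]
18 [(-100, 174), (-97, 177), (-94, 181), (-91, 177), (-88, 178), (-85, 179), (-82, 180), (-79, 134), (-76, 159), (-73, 226), (-70, 233), (-67, 211), (-64, 231), (-61, 229), (-58, 233), (-55, 236), (-52, 235), (-49, 236), (-46, 235), (-43, 235), (-40, 235), (-37, 236)]
side diff scale region 106 [ 37.5 104.4]
```

```bash
python3 -c "
from workcell import arm
print(arm.job_done())"
```

```text
the job is handed in; nothing more can be done
None
```

I handed the job in at about 83 s: five chunks weighed together and tipped into the tub, the pan back on the scale, the tub home against the sealer stop, and the start button pressed and released. One mishap on the way: a chunk landed on another in the pan and the wrist force reached at least 84 N, under the 120 N limit, though I couldn't check it against the 40 N contact limit.

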